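Load the tasting-table caddy and hang it on its ratchet bracket

TASK

Get the cup-and-cutlery caddy ready for guests. First flip the pawl of the stand back out of the teeth, draw the hook arm out to its stop by the red tab and drop the pawl into the teeth again so that the arm is locked. Then, with the caddy standing on the table and its bail still folded down, stand every cup stack and cutlery cup from the right of the table upright in a cell of the caddy, swing the bail upright, and hang the caddy level by its bail on both prongs of the hook, leaving the jars around alone.

Things in the scene. Friction and masses are not known exactly. Their poses are not given: they have to be found in the camera images.
- stand: Fixed countertop stand: dark 210x150x10 mm base plate, 30 mm square post, aluminium head; the hook arm runs through the head at height 250 mm. Origin: on the table below the head. +x points along the arm to its rear tail (away from the robot), the arm is drawn out along the stand's -x; y along the cross-piece, z up.
- hook_arm (a joint): Toothed steel bar, 16 mm wide, sliding level through the head; 0 = in, 0.080 m = out at its stop, along the stand's -x. About 2 N of friction; stays where left. 9 mm teeth on top at 20 mm pitch; pawl down locks it (2.5 mm play). The pawl drops home only where a gap is under it: at 0 and every 20 mm, the last gap at the out-stop.
- tab (a point): Middle of the upper part of the red pull tab that stands up from the arm's front end: plate 10 mm thick (stand's y), 24 mm long (stand's x), its top 5 mm above this point (295-300 mm above the table), free for 20 mm below this point. Pinch it from above across its 10 mm. Moves with the arm.
- hook_seat (a point): Midway between the two prongs, level with their tops, 50 mm in front of the cross-piece and 20 mm behind the upturned tips; moves with the arm, axes as the stand's. The prongs are level 10 mm round bars at y = -43 and +43 mm. The bail bar (8 mm) rests across both anywhere between tips and cross-piece, its centre 4 mm above this point. The red tab's front face is 41 mm behind this point.
- prong_tip (a point): Top of the upturned tip of the left prong (red ball, 13 mm; 13.5 mm above hook_seat); the right one is 86 mm from it along the stand's -y. The bail bar passes over the tips when its centre is 7 mm or more above this point. Moves with the arm.
- pawl (a joint): Pawl: a yoke astride the bar with a block that drops between the teeth, and a T-bar across its free end. 0 = down in the teeth (0.15 or more = resting on a tooth), grows as the free end swings up and away from the robot, to a stop at 1.8. Nearly free hinge: it falls forward into the teeth below about 1.2 rad, and lies back by itself above about 1.4.
- pawl_hinge (a point): Pawl's hinge axis on the stand (axis along the stand's y), 20 mm behind the stand's origin, 258 mm high; axes as the stand's.
- pawl_bar (a point): Centre of the yellow sleeve on the right (-y) half of the pawl's T-bar: 11 mm thick, 22 mm long along the stand's y, 38 mm right of the arm's middle (a like one on the left). 49 mm from the hinge axis; pawl down it is 45 mm before and 19 mm above the hinge, nothing within 25 mm beside or below it. Pinch from above, fingers closing along the stand's x, or push with a fingertip.
- caddy: Green sheet-steel table caddy, 74 (x) x 214 (y) x 62 mm (z), 3 mm walls and floor, about 0.45 kg empty. Two dividers 59 mm high make three cells, centres at y = -70, 0, +70 mm, each 68 x about 68 mm. Origin: centre of its underside; z up; the folded bail lies on its -x side.
- bail_pivot (a point): Middle of the bail's hinge axis (along the caddy's y): on the caddy's centre line, 50 mm above its underside; axes as the caddy's.
- bail_grip (a point): Middle of the wooden sleeve (14 mm thick, 56 mm long along the caddy's y) on the bail's straight bar. The bar is 140 mm from the hinge axis; the bail is a rectangular loop of 8 mm steel rod, legs 113 mm either side of the caddy's middle. Folded, the bar hangs 115 to 132 mm in front (-x) of the caddy's middle, 98 to 130 mm high, free all round; upright, it is 190 mm above the caddy's underside.
- bail (a joint): Bail angle: 0 = folded on the caddy's -x side, leaning on its stop pins 0.35 rad above level (starts 0 to 0.25); 1.22 = upright over the caddy; up to 2.45 on the far side. The hinge is stiff (0.07 N m): it stays where left.
- spoon_cups: Stack of clear portion cups with white tasting spoons in the top one, 60 mm across at the top, tapering to a 43 mm foot, cups 90 mm high, 122 mm with the spoons, 80 g. Origin: centre of its underside; z up. Grip from above with the TCP about 86 mm above the origin, so that the fingertips stay above the caddy walls.
- clear_cups: Stack of nested clear plastic cups, 60 mm across at the top, tapering to a 43 mm foot, 121 mm high, 60 g. Origin: centre of its underside; z up. Grip with the TCP about 98 mm above the origin.
- cutlery_a: Clear cup full of dark green and wooden cutlery sets: cup 61 mm across at its rim (85 mm high), tapering to a 43 mm foot, 140 mm high over all with the cutlery, 100 g. Origin: centre of its underside; z up. Grip the rim from above with the TCP about 86 mm above the origin, so that the fingertips stay above the caddy walls.
- cutlery_b: Clear cup full of dark green and wooden cutlery sets: cup 61 mm across at its rim (85 mm high), tapering to a 43 mm foot, 140 mm high over all with the cutlery, 100 g. Origin: centre of its underside; z up. Grip the rim from above with the TCP about 86 mm above the origin, so that the fingertips stay above the caddy walls.
- gherkin_jar: Gherkin jar, glass with a metal lid, 86 mm across, 129 mm high; a bystander to leave alone. Origin: centre of its underside.
- clip_jar: Clip-top glass jar, 105x92x130 mm; a bystander to leave alone. Origin: centre of its underside.
- toothpick_jar: Clear jar of cocktail sticks, 45 mm across, 68 mm high; a bystander to leave alone. Origin: centre of its underside.

How it is judged:
On the way, in this order (a step that is already met when the one before it is completed fails the run):
1. the pawl is flipped up clear of the teeth while the arm is still in (value of joint pawl above 0.9 rad and value of joint hook_arm below 0.015 m), for 0.2 s.
2. the arm is drawn out to its stop and the pawl dropped back into the teeth (value of joint hook_arm above 0.074 m and value of joint pawl below 0.06 rad), for 0.3 s.
3. every cup stack and cutlery cup present stands in the caddy, which stands on the table with its bail still folded (x of spoon_cups in the frame of caddy between -0.028 and 0.028 m and y of spoon_cups in the frame of caddy between -0.095 and 0.095 m and z of spoon_cups in the frame of caddy between -0.01 and 0.012 m and angle between each of spoon_cups, clear_cups, cutlery_a, cutlery_b's own z axis and vertical below 0.3 rad and x of clear_cups in the frame of caddy between -0.028 and 0.028 m and y of clear_cups in the frame of caddy between -0.095 and 0.095 m and z of clear_cups in the frame of caddy between -0.01 and 0.012 m and x of cutlery_a in the frame of caddy between -0.028 and 0.028 m and y of cutlery_a in the frame of caddy between -0.095 and 0.095 m and z of cutlery_a in the frame of caddy between -0.01 and 0.012 m and x of cutlery_b in the frame of caddy between -0.028 and 0.028 m and y of cutlery_b in the frame of caddy between -0.095 and 0.095 m and z of cutlery_b in the frame of caddy between -0.01 and 0.012 m and height (world z) of caddy below 0.006 m and angle between caddy's own z axis and vertical below 0.1 rad and value of joint bail below 0.55 rad), for 0.3 s.
4. the bail is upright while the loaded caddy still stands on the table (height (world z) of caddy below 0.006 m and angle between caddy's own z axis and vertical below 0.1 rad and value of joint bail between 0.95 and 1.5 rad), for 0.2 s.
At the end, for the whole second after the job is handed in: Arm out at least 74 of 80 mm, pawl in the teeth (under 0.06 rad); every item present upright (0.3 rad) on the floor of a caddy cell; caddy hanging by its bail across both prongs, centred within 25 mm, over 50 mm off the table, level and square within 0.25 rad, at rest, released (all of step 2 and x of bail_grip in the frame of hook_seat between -0.022 and 0.045 m and y of bail_grip in the frame of hook_seat between -0.025 and 0.025 m and z of bail_grip in the frame of hook_seat between -0.003 and 0.01 m and height (world z) of caddy above 0.05 m and angle between caddy's own z axis and vertical below 0.25 rad and angle between the y axis of caddy and the y axis of stand, either way round below 0.25 rad and x of spoon_cups in the frame of caddy between -0.028 and 0.028 m and y of spoon_cups in the frame of caddy between -0.095 and 0.095 m and z of spoon_cups in the frame of caddy between -0.01 and 0.012 m and angle between each of spoon_cups, clear_cups, cutlery_a, cutlery_b's own z axis and vertical below 0.3 rad and x of clear_cups in the frame of caddy between -0.028 and 0.028 m and y of clear_cups in the frame of caddy between -0.095 and 0.095 m and z of clear_cups in the frame of caddy between -0.01 and 0.012 m and x of cutlery_a in the frame of caddy between -0.028 and 0.028 m and y of cutlery_a in the frame of caddy between -0.095 and 0.095 m and z of cutlery_a in the frame of caddy between -0.01 and 0.012 m and x of cutlery_b in the frame of caddy between -0.028 and 0.028 m and y of cutlery_b in the frame of caddy between -0.095 and 0.095 m and z of cutlery_b in the frame of caddy between -0.01 and 0.012 m and linear speed of caddy below 0.03 m/s and contact force between caddy and stand above 2 N and contact force between caddy and the fingers below 0.1 N); the robot touches nothing.
It fails at once if the gherkin jar is pushed more than 3 cm or knocked over (distance of gherkin_jar from where it was at the start of the episode above 0.03 m or angle between gherkin_jar's own z axis and vertical above 0.4 rad).
It fails at once if the clip jar is pushed more than 3 cm or knocked over (distance of clip_jar from where it was at the start of the episode above 0.03 m or angle between clip_jar's own z axis and vertical above 0.4 rad).
It fails at once if the toothpick jar is pushed more than 3 cm or knocked over (distance of toothpick_jar from where it was at the start of the episode above 0.03 m or angle between toothpick_jar's own z axis and vertical above 0.4 rad).
Of spoon_cups, clear_cups, cutlery_a, cutlery_b only 2 to 3 are there at a start; the rules pass over those that are not, and their reading is None.
At some moment in a run one of caddy may be knocked a few centimetres aside while the robot is not near it.
It also fails if it takes over 210 s, if anything falls off the work surface, if the arm or the gripper's body presses on something with over 40 N, if the wrist force passes 120 N, or if a joint passes its speed limit or range.

ROBOT

A 6-joint arm with a two-finger parallel gripper is mounted at the origin on a cart in front of the work surface, level with it; the furniture and walls round the work are solid. World frame = base frame: x ahead of the robot, y to its left, z up, the work surface at z = 0. Lengths are in m, angles in rad, forces in N, time in s.
With the tool pointing down it reaches from about 0.3 to 0.875 m from the base axis. Payload 6.4 kg.
Tool frame: the origin (TCP) lies between the finger pads, 19 mm behind the fingertips; this is the grasp point; x points along the fingers, y is the direction in which the jaws open and shut, and the axes are right-handed (so a half turn about x gives the same grasp; the last joint's range is limited). The gripper opens to 85 mm and grips with 20 to 120 N. Pads are 22 mm wide; open, the fingers measure 114 mm over their backs; the gripper's body (76 mm by 85 mm) begins 54 mm behind the grasp point. The pads swing forward as they close: fully open they stand 13 mm farther back than shut.
Start: joints at [1.021, 0.181, 1.607, -0, 1.354, -0.206], TCP at [0.194, 0.541, 0.25] pointing down, gripper open.
Joint ranges: [-2.99, 2.99], [-0.89, 2.07], [0.3, 2.58], [-1.14, 4.28], [0, 2.63], [-3.12, 3.12]. Speed limits (rad/s): [2.57, 2.57, 3.01, 3.14, 3.14, 3.14].

INTERFACE

Orientations are given as a unit quaternion [w, x, y, z].
In Python, from bench import ctrl gives the robot as it stands.
- The arm moves only by the tool step_arm, never from a script. Its argument "motion" is a list of rows, each a list of 7 numbers: the shift along the tool's x, y, z in mm, then the turn, a rotation vector about the tool's x, y, z in degrees, then the closure in counts, from 0 (fully open) to 255 (shut). In form: [[tx, ty, tz, rx, ry, rz, hand], ...]. A call has 1 to 10 rows; each row is the pose to reach, as a shift and turn from the pose commanded when the call began, along the tool's axes at that moment; what a row does not reach only later rows make up. A row lasts 1/8 s, in which the tool goes at most 62.5 mm and 10.7 degrees, less where a joint would pass 70% of its speed; a pose out of reach is approached as far as the arm can. A call with a gripper value outside its range is refused whole. The fingers move at their own pace and stop on an object; the grip force is fixed at half the most. Time passes only in rows, so rows that repeat a pose let the fingers close. It gives the time, the measured TCP pose, the force and the opening at its end, in the units of the state.
- ctrl.get_obs(): the state, without advancing time (a new reading comes with each control period).
- ctrl.camera(name): name is "scene" or "top" or "wrist"; returns (picture, depth): 400x640x3 uint8, red, green, blue; 400x640 float32, m along the optical axis (not along the pixel's ray), 0 where there is no reading.
- ctrl.camera_info(name): a dict with "fx", "fy", "cx", "cy" (pixels), "T" (4x4, takes a point from camera to world coordinates); the wrist camera has in their place "hand_eye" (4x4, takes a point from camera to tool coordinates, whose origin is the TCP and whose axes are the tool frame's). Camera axes: x right, y down, z forward; pixel columns grow to the right and rows downward; lengths in m; the calibration is good to about 2 mm. A picture is of the moment at which its call begins: read the wrist's pose just before it. camera_info takes no time and is no camera call.
- ctrl.hand_in(): hands the job in, once; it reports no verdict.
The state is a dict: "time_s": time; "q": joint angles; "dq": joint speeds; "joint_efforts": joint torques, N m; "eef_pos": TCP position; "eef_rot": TCP orientation; "wrist_force": force on the tool from outside, world axes, zero at the start; "torque": the same for the moment, N m; "opening": opening from 0.0 (shut) to 1.0 (fully open).
Only numpy, scipy, OpenCV 4.12 (cv2) and the standard library are available. Lean on these libraries where they do the work, as an engineer would, in place of code of your own. Each camera call takes 0.05 s, during which the arm holds its last target. There are 200 camera calls.

## Working session

There is one attempt and no reset: what is moved stays moved. The work goes in short steps, Python scripts to look and compute and a tool call to move; the robot and the scene stay as the last step left them, time stands still between calls to the robot, and variables do not carry over. Pictures are saved under pics/ and viewed, about 12 in all and at most 16, crops included, and the job is handed in when it is done.

Besides the shell and the picture viewer there is one more tool, called after "Request:" as a command line: name --pt "numbers of a row" for each row, then --argument value for the rest. step_arm: Moves the arm, as the interface text tells. Its arguments: {"type":"object","properties":{"motion":{"type":"array","items":{"type":"array","items":{"type":"number"}}}},"required":["motion"]}

```bash
mkdir -p pics; ls; python3 - <<'E'
from bench import ctrl
import cv2,numpy as np
np.set_printoptions(precision=4,suppress=True)
o=ctrl.get_obs();print(o)
for n in("scene","top"):
    p,d=ctrl.camera(n);cv2.imwrite(f"pics/{n}0.png",p[:,:,::-1]);np.savez(f"pics/{n}0.npz",p=p,d=d);print(n,ctrl.camera_info(n))
print(ctrl.camera_info("wrist"))
E
```

```text
pics
{'time_s': 0.0, 'q': array([ 1.0207,  0.1815,  1.608 ,  0.    ,  1.3538, -0.2063]), 'dq': array([ 0.0006, -0.0009, -0.0002, -0.0004, -0.0021,  0.0004]), 'joint_efforts': array([  0.0012, -44.4851, -35.1349,  -0.0001,   0.009 ,   0.    ]), 'eef_pos': array([0.1935, 0.5409, 0.2491]), 'eef_rot': array([ 0.6964,  0.1204,  0.6969, -0.1215]), 'wrist_force': array([-0.1171,  0.0299,  0.0722]), 'torque': array([ 0.0634, -0.013 , -0.0129]), 'opening': 0.9966998614455608}
scene {'fx': 483.92166190480077, 'fy': 483.92166190480077, 'cx': 323.5994115360345, 'cy': 203.49698060826157, 'T': array([[ 0.7048, -0.5592,  0.4366, -0.0703],
       [-0.7094, -0.5536,  0.4361, -0.6037],
       [-0.0021, -0.6171, -0.7869,  1.3656],
       [ 0.    ,  0.    ,  0.    ,  1.    ]])}
top {'fx': 371.43344345041805, 'fy': 371.43344345041805, 'cx': 323.4107210546034, 'cy': 201.00161727617933, 'T': array([[ 0.0034, -0.9963,  0.0861,  0.4846],
       [-0.9999, -0.0025,  0.0101,  0.0381],
       [-0.0099, -0.0862, -0.9962,  1.2437],
       [ 0.    ,  0.    ,  0.    ,  1.    ]])}
{'fx': 287.64687165437215, 'fy': 287.64687165437215, 'cx': 318.5178744781846, 'cy': 194.41732262446956, 'hand_eye': array([[-0.0016, -0.3051,  0.9523, -0.1231],
       [ 1.    , -0.0009,  0.0014, -0.0006],
       [ 0.0004,  0.9523,  0.3051, -0.0779],
       [ 0.    ,  0.    ,  0.    ,  1.    ]])}
```

View pics/scene0.png

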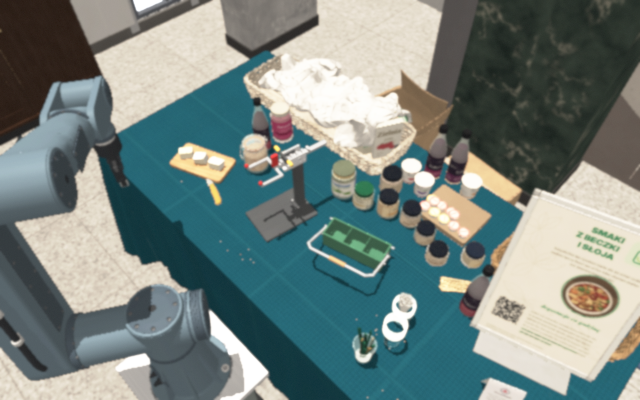

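View pics/top0.png

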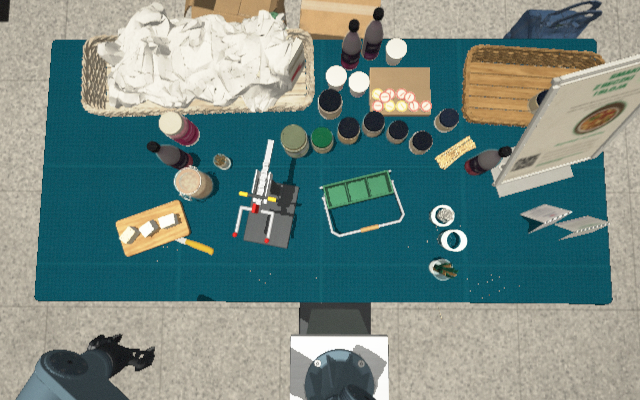

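The top view shows the stand's prong tips at (235,235) and (291,240), the yellow pawl sleeves at (243,193) and (273,198), and the caddy at about (358,190) with its bail towards the robot. Three items are present: (442,215), (454,240) and (443,269). I'll measure these now.

```bash
cat > h.py <<'E'
import cv2,numpy as np
from bench import ctrl
np.set_printoptions(precision=4,suppress=True)
from scipy.spatial.transform import Rotation as R
def Rm(o): q=o["eef_rot"]; return R.from_quat([q[1],q[2],q[3],q[0]]).as_matrix()
def snap(n):
    o=ctrl.get_obs();p,d=ctrl.camera(n);i=ctrl.camera_info(n)
    if "T" in i:T=i["T"]
    else:
        W=np.eye(4);W[:3,:3]=Rm(o);W[:3,3]=o["eef_pos"];T=W@i["hand_eye"]
    return p,d,i,T
def cloud(d,i,T):
    v,u=np.mgrid[:d.shape[0],:d.shape[1]]
    c=np.stack([(u-i["cx"])/i["fx"]*d,(v-i["cy"])/i["fy"]*d,d],-1)
    w=c@T[:3,:3].T+T[:3,3]; w[d<=0]=np.nan; return w
def ray(u,v,i,T,z):
    r=T[:3,:3]@np.array([(u-i["cx"])/i["fx"],(v-i["cy"])/i["fy"],1.]);return T[:3,3]+r*(z-T[2,3])/r[2]
def hsv(p): return cv2.cvtColor(p,cv2.COLOR_RGB2HSV)
def blobs(m,w,mn=4):
    n,l,s,c=cv2.connectedComponentsWithStats(m.astype(np.uint8))
    for k in range(1,n):
        if s[k,4]>=mn: print(s[k,4],c[k].round(1),"med",np.nanmedian(w[l==k],0),"min",np.nanmin(w[l==k],0),"max",np.nanmax(w[l==k],0))
E
python3 - <<'E'
from h import *
for n in("top","scene"):
    z=np.load(f"pics/{n}0.npz");p,d=z["p"],z["d"];i=ctrl.camera_info(n);T=i["T"];w=cloud(d,i,T);H=hsv(p)
    reg=(w[...,0]>.25)&(w[...,0]<.85)&(w[...,1]>-.5)&(w[...,1]<.45)
    print(n,"table z",np.nanmedian(w[...,2][reg]))
    print("red");blobs(reg&((H[...,0]<6)|(H[...,0]>174))&(H[...,1]>170)&(H[...,2]>110)&(w[...,2]>.15),w)
    print("yel");blobs(reg&(H[...,0]>20)&(H[...,0]<33)&(H[...,1]>150)&(w[...,2]>.2),w)
    print("orange grip");blobs(reg&(H[...,0]>8)&(H[...,0]<25)&(H[...,1]>90)&(w[...,2]>.06)&(w[...,2]<.16),w,8)
    g=reg&(H[...,0]>55)&(H[...,0]<80)&(H[...,1]>80);print("green");blobs(g&(w[...,2]>.045)&(w[...,2]<.075),w,20)
    gg=g&(w[...,2]>.045)&(w[...,2]<.075)&(w[...,1]<.1)
    pts=w[gg][:,:2].astype(np.float32);print(cv2.minAreaRect(pts))
    print("high things right");blobs(reg&(w[...,1]<-.15)&(w[...,2]>.05),w,30)
    im=cv2.resize(p[150:290,200:500] if n=="top" else p[120:380,220:460],None,fx=2.6 if n=="top" else 2.2,fy=2.6 if n=="top" else 2.2,interpolation=3)
    cv2.imwrite(f"pics/{n}0c.png",im[:,:,::-1])
E
```

```text
top table z 0.001199643153594998
red
47 [254.7 208.3] med [0.5478 0.223  0.2979] min [0.5375 0.2196 0.2673] max [0.5583 0.2306 0.3026]
14 [234.3 234.5] med [0.4802 0.2817 0.2662] min [0.4762 0.2779 0.2632] max [0.4841 0.2853 0.2716]
12 [266.3 240.2] med [0.4661 0.1977 0.2679] min [0.4609 0.1927 0.2635] max [0.4688 0.2009 0.2707]
yel
28 [243.  193.7] med [0.5859 0.2586 0.2823] min [0.5806 0.2469 0.2768] max [0.5914 0.269  0.2847]
30 [271.5 199. ] med [0.5726 0.1831 0.2819] min [0.5672 0.1736 0.2771] max [0.578  0.1929 0.2866]
orange grip
85 [484.7 120.7] med [ 0.8448 -0.4668  0.0759] min [ 0.8383 -0.4995  0.0662] max [ 0.85   -0.4259  0.083 ]
22 [346.4 139.3] med [ 0.7843 -0.0236  0.0684] min [ 0.7815 -0.0479  0.0609] max [0.7967 0.0005 0.0793]
68 [369.2 228.1] med [ 0.5005 -0.0892  0.1106] min [ 0.4914 -0.117   0.1049] max [ 0.5098 -0.0647  0.1155]
20 [447.4 265.6] med [ 0.3877 -0.328   0.1027] min [ 0.3824 -0.3326  0.0722] max [ 0.3933 -0.3173  0.1189]
10 [444.3 272.9] med [ 0.3657 -0.3131  0.1119] min [ 0.3619 -0.3319  0.0608] max [ 0.3695 -0.3102  0.122 ]
16 [451.1 273.5] med [ 0.
[... 1948 characters left out ...]
.634  -0.5     0.0508] max [ 0.8499 -0.4187  0.4832]
297 [425.5 228.4] med [ 0.814  -0.1927  0.0651] min [ 0.7859 -0.2235  0.0504] max [ 0.8497 -0.1561  0.0729]
329 [438.  249.1] med [ 0.7781 -0.27    0.0618] min [ 0.7475 -0.3021  0.0502] max [ 0.8158 -0.2355  0.0714]
195 [377.  263.4] med [ 0.6103 -0.1707  0.0689] min [ 0.5105 -0.1983  0.0502] max [ 0.687  -0.1501  0.1139]
154 [471.5 254.1] med [ 0.8369 -0.3572  0.0639] min [ 0.8247 -0.3868  0.0502] max [ 0.85   -0.3231  0.0731]
784 [399.4 315.8] med [ 0.4944 -0.334   0.0978] min [ 0.4307 -0.379   0.0556] max [ 0.5715 -0.2891  0.1292]
395 [364.6 342.9] med [ 0.3728 -0.3168  0.0819] min [ 0.3404 -0.3497  0.0504] max [ 0.4071 -0.2828  0.1336]
```

View pics/top0c.png

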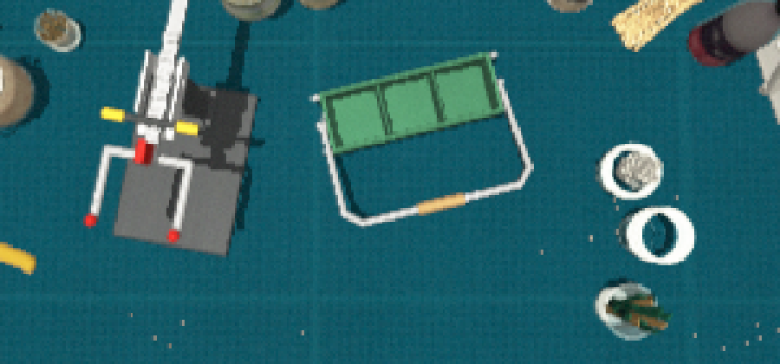

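```bash
cat >> h.py <<'E'
def Rdown(yaw):  # tool x down, tool y along world yaw (deg)
    a=np.radians(yaw);y=np.array([np.cos(a),np.sin(a),0]);x=np.array([0,0,-1.]);return np.stack([x,y,np.cross(x,y)],1)
def plan(pts,yaw,o=None):
    """shifts mm (tool axes) and rotvec deg to world points with jaw axis at yaw (nearest half turn)"""
    o=o or ctrl.get_obs();M=Rm(o);best=None
    for k in(0,180):
        rv=R.from_matrix(M.T@Rdown(yaw+k)).as_rotvec(degrees=True)
        if best is None or np.linalg.norm(rv)<np.linalg.norm(best):best=rv
    print("at",o["eef_pos"],"q6",o["q"][5],"turn",best.round(1))
    for p in pts: print(np.round(p,4),"->",(M.T@(np.array(p)-o["eef_pos"])*1000).round(1))
E
python3 - <<'E'
from h import *
o=ctrl.get_obs();print(Rm(o))
i=ctrl.camera_info("top");T=i["T"]
for c in((322,97),(494,57),(500,110),(340,152)): print(ray(200+c[0]/2.6,150+c[1]/2.6,i,T,.062))
th=np.radians(-10);X=np.array([np.cos(th),np.sin(th),0])
b=np.array([.5726,.1831,.277])
h=b+X*.045;h[2]=.258
print("hinge",h)
plan([[.45,.25,.42],b+[0,0,.06]],-10)
for a in np.arange(0,1.65,.2):
    t=np.pi-np.arctan2(19,45)-a;print(a,"down/up z",np.round(np.array([np.cos(t)*X[0]*48.8,np.cos(t)*X[1]*48.8,np.sin(t)*48.8])+(h-b)*1000,1), "along X",round(48.8*np.cos(t)+45,1),"up",round(48.8*np.sin(t)-19,1))
E
```

```text
[[-0.0008  0.3371  0.9415]
 [-0.0013  0.9415 -0.3371]
 [-1.     -0.0015 -0.0003]]
[0.6308 0.0489 0.062 ]
[ 0.681  -0.1633  0.062 ]
[ 0.6152 -0.1699  0.062 ]
[0.563  0.0266 0.062 ]
hinge [0.6169 0.1753 0.258 ]
at [0.1936 0.541  0.2492] q6 -0.20629170023019372 turn [80.3  0.   0.1]
[0.45 0.25 0.42] -> [-170.6 -187.8  339.5]
[0.5726 0.1831 0.337 ] -> [ -87.6 -209.3  477.5]
0.0 down/up z [ 0. -0. -0.] along X 0.0 up -0.0
0.2 down/up z [ 4.6 -0.8  8.5] along X 4.7 up 8.5
0.4 down/up z [10.8 -1.9 16. ] along X 11.0 up 16.0
0.6000000000000001 down/up z [18.3 -3.2 22.1] along X 18.6 up 22.1
0.8 down/up z [26.9 -4.7 26.5] along X 27.3 up 26.5
1.0 down/up z [36.1 -6.4 29.1] along X 36.7 up 29.1
1.2000000000000002 down/up z [45.7 -8.1 29.8] along X 46.4 up 29.8
1.4000000000000001 down/up z [55.2 -9.7 28.5] along X 56.1 up 28.5
1.6 down/up z [ 64.3 -11.3  25.4] along X 65.3 up 25.4
```

Request:
step_arm --pt "-60 0 0 8 0 0 0" --pt "-120 0 0 16 0 0 0" --pt "-170 -20 40 26 0 0 0" --pt "-170 -54 90 36 0 0 60" --pt "-170 -80 140 46 0 0 110" --pt "-170 -110 190 56 0 0 110" --pt "-170 -140 240 66 0 0 110" --pt "-170 -165 290 73 0 0 110" --pt "-170 -188 339 80 0 0 110" --pt "-170 -188 339 80 0 0 110"

```text
time_s: 1.35
eef_pos: [0.4515, 0.2473, 0.4189]
eef_rot: [-0.454, -0.541, -0.454, 0.543]
wrist_force: [-0.3, -0.4, -0.6]
opening: 0.569
```

```bash
python3 - <<'E'
from h import *
o=ctrl.get_obs();print(o["opening"],o["time_s"],o["q"])
p,d,i,T=snap("wrist");cv2.imwrite("pics/w1.png",p[:,:,::-1]);w=cloud(d,i,T);H=hsv(p)
print("yel");blobs((H[...,0]>20)&(H[...,0]<33)&(H[...,1]>150)&(w[...,2]>.2),w,15)
print("red");blobs(((H[...,0]<6)|(H[...,0]>174))&(H[...,1]>170)&(H[...,2]>110)&(w[...,2]>.15),w,15)
E
```

```text
0.5689485563546844 1.35 [ 0.2707 -0.043   1.5106 -0.0008  1.6757  0.446 ]
yel
308 [460.3 151.2] med [0.5846 0.2594 0.2807] min [0.5794 0.2478 0.2733] max [0.5927 0.2702 0.2831]
232 [448.4 227.3] med [0.571  0.1851 0.2805] min [0.5659 0.1737 0.2755] max [0.5787 0.1959 0.283 ]
red
113 [341.  142.6] med [0.4798 0.2842 0.2663] min [0.4747 0.2787 0.262 ] max [0.485  0.2893 0.2688]
555 [422.4 191.3] med [0.5453 0.2311 0.2937] min [0.5358 0.2112 0.2579] max [0.5742 0.2339 0.301 ]
94 [338.7 224.4] med [0.4645 0.2011 0.2658] min [0.4595 0.1954 0.2609] max [0.4702 0.2052 0.2678]
```

```bash
python3 - <<'E'
from h import *
plan([[.572,.182,.34],[.572,.182,.279]],-10.3); print(Rm(ctrl.get_obs()))
E
```

```text
at [0.4503 0.2488 0.4192] q6 0.4457725256457039 turn [0.4 0.  0.1]
[0.572 0.182 0.34 ] -> [ 79.  131.5  45. ]
[0.572 0.182 0.279] -> [140.  131.6  44.9]
[[-0.0017  0.9852 -0.1712]
 [-0.0003 -0.1712 -0.9852]
 [-1.     -0.0016  0.0006]]
```

Request:
step_arm --pt "0 60 20 0 0 0 110" --pt "30 115 40 0 0 0 110" --pt "80 131 45 0 0 0 130" --pt "120 131 45 0 0 0 130" --pt "140 131 45 0 0 0 130" --pt "140 131 45 0 0 0 130" --pt "140 131 45 0 0 0 240" --pt "140 131 45 0 0 0 240" --pt "140 131 45 0 0 0 240" --pt "140 131 45 0 0 0 240"

```text
time_s: 2.65
eef_pos: [0.5726, 0.1842, 0.282]
eef_rot: [0.457, 0.542, 0.455, -0.539]
wrist_force: [5.0, 1.3, 3.2]
opening: 0.1
```

Request:
step_arm --pt "-8 5 0 0 0 0 240" --pt "-16 11 0 0 0 0 240" --pt "-22 19 0 0 0 0 240" --pt "-26 27 0 0 0 0 240" --pt "-29 37 0 0 0 0 240" --pt "-30 46 0 0 0 0 240" --pt "-28 56 0 0 0 0 240" --pt "-25 65 0 0 0 0 240" --pt "-25 65 0 0 0 0 240" --pt "-25 65 0 0 0 0 240"

```text
time_s: 3.9
eef_pos: [0.6372, 0.1722, 0.3061]
eef_rot: [0.457, 0.542, 0.454, -0.539]
wrist_force: [8.0, 0.6, -0.4]
opening: 0.1
```

```bash
python3 - <<'E'
from h import *
p,d,i,T=snap("wrist");cv2.imwrite("pics/w2.png",p[:,:,::-1])
E
```

```text
(no output)
```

View pics/w2.png

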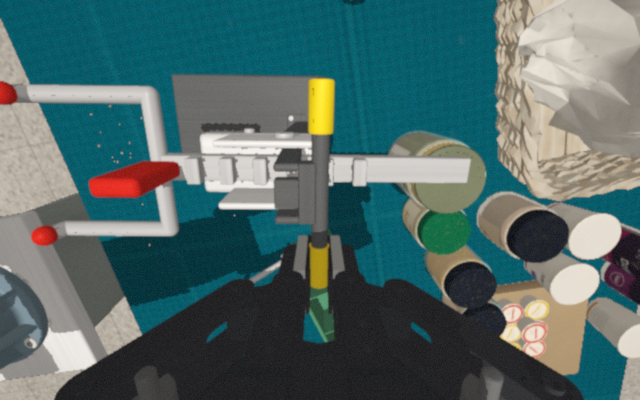

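The pawl is swung back, with the yellow bar at (320,130) and the hand still holding it. I'll release it and go to the tab.

Request:
step_arm --pt "0 0 0 0 0 0 150" --pt "0 0 0 0 0 0 150" --pt "-20 0 0 0 0 0 150" --pt "-80 0 0 0 0 0 150" --pt "-100 0 0 10 0 0 150" --pt "-100 0 0 20 0 0 150" --pt "-100 0 0 30 0 0 150" --pt "-100 0 0 40 0 0 150" --pt "-100 0 0 50 0 0 150" --pt "-100 0 0 50 0 0 150"

```text
time_s: 5.2
eef_pos: [0.6352, 0.1727, 0.4065]
eef_rot: [0.185, 0.683, 0.185, -0.682]
wrist_force: [-0.7, -0.3, -0.3]
opening: 0.413
```

```bash
python3 - <<'E'
from h import *
p,d,i,T=snap("wrist");w=cloud(d,i,T);H=hsv(p);cv2.imwrite("pics/w3.png",p[:,:,::-1])
print("yel");blobs((H[...,0]>20)&(H[...,0]<33)&(H[...,1]>150)&(w[...,2]>.2),w,15)
m=((H[...,0]<6)|(H[...,0]>174))&(H[...,1]>170)&(H[...,2]>110)
print("red");blobs(m&(w[...,2]>.292),w,15)
plan([[.545,.2285,.36],[.545,.2285,.295]],79.7);print(Rm(ctrl.get_obs()))
E
```

```text
yel
384 [253.7 129.6] med [0.6601 0.2453 0.3012] min [0.6529 0.234  0.2968] max [0.666  0.2564 0.304 ]
324 [326.6 190.1] med [0.6465 0.171  0.3011] min [0.6386 0.1598 0.2959] max [0.6524 0.1822 0.3036]
red
264 [218.3 246.9] med [0.5515 0.227  0.2985] min [0.5372 0.2213 0.2924] max [0.5609 0.233  0.3003]
at [0.6352 0.1728 0.4062] q6 1.123894759228555 turn [40.8 -0.1 -0. ]
[0.545  0.2285 0.36  ] -> [ 46.1 -93.8  49.5]
[0.545  0.2285 0.295 ] -> [111.1 -93.9  49.5]
[[ 0.0011  0.5078 -0.8615]
 [ 0.     -0.8615 -0.5078]
 [-1.      0.0006 -0.001 ]]
```

Request:
step_arm --pt "10 -40 20 10 0 0 150" --pt "20 -80 40 20 0 0 150" --pt "40 -93 48 30 0 0 130" --pt "46 -93 48 40.8 0 0 130" --pt "46 -93 48 40.8 0 0 130" --pt "90 -93 48 40.8 0 0 130" --pt "111 -93 48 40.8 0 0 130" --pt "111 -93 48 40.8 0 0 250" --pt "111 -93 48 40.8 0 0 250" --pt "111 -93 48 40.8 0 0 250"

```text
time_s: 6.5
eef_pos: [0.5473, 0.2277, 0.2954]
eef_rot: [-0.064, 0.705, -0.065, -0.704]
wrist_force: [-1.4, -4.4, -1.5]
opening: 0.104
```

Request:
step_arm --pt "0 0 0 0 0 0 250" --pt "0 0 10 0 0 0 250" --pt "0 0 25 0 0 0 250" --pt "0 0 40 0 0 0 250" --pt "0 0 55 0 0 0 250" --pt "0 0 68 0 0 0 250" --pt "0 0 77 0 0 0 250" --pt "0 0 81 0 0 0 250" --pt "0 0 83 0 0 0 250" --pt "0 0 83 0 0 0 250"

```text
time_s: 7.75
eef_pos: [0.4685, 0.2422, 0.2954]
eef_rot: [-0.064, 0.707, -0.065, -0.701]
wrist_force: [13.1, -8.0, -7.7]
opening: 0.103
```

Request:
step_arm --pt "0 0 0 0 0 0 170" --pt "0 0 0 0 0 0 170" --pt "-30 0 0 0 0 0 170" --pt "-85 0 0 0 0 0 255" --pt "-85 15 -60 0 0 0 255" --pt "-85 30 -120 0 0 0 255" --pt "-85 43 -180 0 0 0 255" --pt "-85 43 -221 0 0 0 255" --pt "-50 43 -221 0 0 0 255" --pt "-50 43 -221 0 0 0 255"

```text
time_s: 9.0
eef_pos: [0.6735, 0.1614, 0.3405]
eef_rot: [0.064, -0.702, 0.065, 0.706]
wrist_force: [-0.9, -1.1, -0.9]
opening: -0.001
```

```bash
python3 - <<'E'
from h import *
p,d,i,T=snap("wrist");w=cloud(d,i,T);H=hsv(p);cv2.imwrite("pics/w4.png",p[:,:,::-1])
print("yel");blobs((H[...,0]>20)&(H[...,0]<33)&(H[...,1]>150)&(w[...,2]>.2),w,15)
plan([[.678,.160,.302]],79.7)
E
```

```text
yel
538 [196.1 271.6] med [0.6618 0.2443 0.3011] min [0.6544 0.2337 0.2944] max [0.6663 0.2557 0.3039]
at [0.6739 0.1617 0.3431] q6 1.8177785884035698 turn [-0.2  0.2 -0. ]
[0.678 0.16  0.302] -> [41.1  0.9 -4.4]
```

View pics/w4.png

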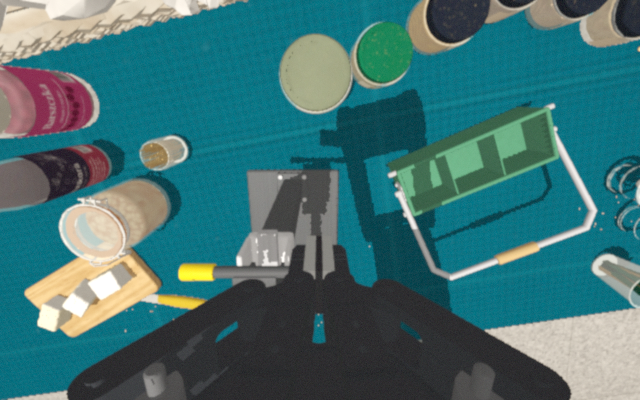

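The pawl lies back and the shut fingers are behind its right half. Next I lower them and push it forward.

Request:
step_arm --pt "0 0 -6 0 0 0 255" --pt "25 0 -6 0 0 0 255" --pt "41 0 -6 0 0 0 255" --pt "41 0 4 0 0 0 255" --pt "41 0 14 0 0 0 255" --pt "41 0 24 0 0 0 255" --pt "41 0 34 0 0 0 255" --pt "41 0 42 0 0 0 255" --pt "41 0 50 0 0 0 255" --pt "41 0 50 0 0 0 255"

```text
time_s: 10.3
eef_pos: [0.625, 0.1707, 0.303]
eef_rot: [0.065, -0.704, 0.065, 0.704]
wrist_force: [0.6, -0.1, 0.5]
opening: -0.002
```

Request:
step_arm --pt "0 0 0 0 0 0 255" --pt "-30 0 -10 0 0 0 255" --pt "-90 0 -10 0 0 0 255" --pt "-90 0 0 0 0 0 255"

```text
time_s: 10.8
eef_pos: [0.628, 0.1703, 0.3994]
eef_rot: [-0.066, 0.708, -0.064, -0.7]
wrist_force: [0.4, -0.8, 0.3]
opening: 0.005
```

```bash
python3 - <<'E'
from h import *
for n in("top","scene"):
    p,d,i,T=snap(n);w=cloud(d,i,T);H=hsv(p);cv2.imwrite(f"pics/{n}1.png",p[:,:,::-1]);np.savez(f"pics/{n}1.npz",p=p,d=d)
    print("yel");blobs((H[...,0]>20)&(H[...,0]<33)&(H[...,1]>150)&(w[...,2]>.2),w,8)
    print("red");blobs(((H[...,0]<6)|(H[...,0]>174))&(H[...,1]>170)&(H[...,2]>110)&(w[...,2]>.2)&(w[...,0]<.6),w,5)
    if n=="top":cv2.imwrite("pics/top1c.png",cv2.resize(p[150:290,200:500],None,fx=2.6,fy=2.6,interpolation=3)[:,:,::-1])
p,d,i,T=snap("wrist");w=cloud(d,i,T);H=hsv(p);cv2.imwrite("pics/w5.png",p[:,:,::-1])
print("yel");blobs((H[...,0]>20)&(H[...,0]<33)&(H[...,1]>150)&(w[...,2]>.2),w,15)
E
```

```text
yel
29 [243.  193.7] med [0.5856 0.2579 0.2817] min [0.5802 0.2466 0.2793] max [0.5911 0.2684 0.2859]
red
yel
red
42 [251.5 170.9] med [0.4668 0.2386 0.2832] min [0.4591 0.2346 0.2612] max [0.4746 0.2419 0.2998]
yel
257 [232.6 251. ] med [0.589  0.2581 0.2807] min [0.582  0.2472 0.2754] max [0.5933 0.2691 0.2828]
```

View pics/top1c.png

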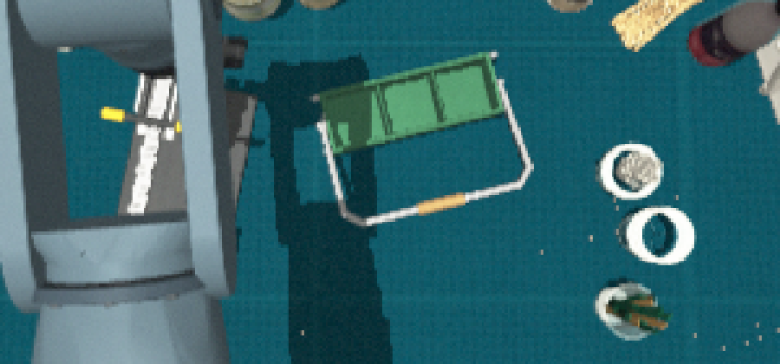

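The pawl is down again: its bar has returned to the start position, (0.586,0.258,0.282). The tab sits at x about 0.467, so the arm is out 80 mm. Next is the caddy and cups with the wrist camera.

```bash
python3 - <<'E'
from h import *
plan([[.47,-.23,.46],[.539,-.3215,.25],[.539,-.3215,.086]],108)
E
```

```text
at [0.6253 0.1705 0.3924] q6 1.8373311945140136 turn [-28.5   0.    0. ]
[ 0.47 -0.23  0.46] -> [-67.5 422.1  79.8]
[ 0.539  -0.3215  0.25  ] -> [142.5 499.5  -4.8]
[ 0.539  -0.3215  0.086 ] -> [306.5 499.5  -4.9]
```

Request:
step_arm --pt "-50 20 0 0 0 0 200" --pt "-67 70 10 -4 0 0 100" --pt "-67 130 20 -8 0 0 0" --pt "-67 190 30 -12 0 0 0" --pt "-67 250 40 -16 0 0 0" --pt "-67 310 50 -20 0 0 0" --pt "-67 370 65 -24 0 0 0" --pt "-67 422 80 -28 0 0 0" --pt "-67 422 80 -28 0 0 0" --pt "-67 422 80 -28 0 0 0"

```text
time_s: 12.2
eef_pos: [0.4699, -0.2297, 0.4587]
eef_rot: [-0.106, -0.699, -0.108, 0.699]
wrist_force: [-1.1, 0.4, -0.6]
opening: 0.997
```

```bash
python3 - <<'E'
from h import *
p,d,i,T=snap("wrist");w=cloud(d,i,T);H=hsv(p);cv2.imwrite("pics/w6.png",p[:,:,::-1])
g=(H[...,0]>50)&(H[...,0]<85)&(H[...,1]>80)&(w[...,2]>.057)&(w[...,2]<.067)&(w[...,0]>.5)&(w[...,0]<.72)&(w[...,1]>-.25)&(w[...,1]<.1)
pts=w[g][:,:2]
print(g.sum(),cv2.minAreaRect((pts*1000).astype(np.float32)))
for z0 in((.05,.5)):pass
m=(w[...,1]<-.24)&(w[...,2]>.05)&(w[...,0]<.62)&(w[...,2]<.2);blobs(m,w,200)
print("grip");blobs((H[...,0]>8)&(H[...,0]<25)&(H[...,1]>90)&(w[...,2]>.06)&(w[...,2]<.16)&(w[...,1]>-.2),w,30)
E
```

```text
1055 ((622.9173583984375, -59.262115478515625), (75.12167358398438, 216.5171356201172), 14.997817039489746)
1036 [384.4 125.7] med [ 0.5421 -0.3233  0.0912] min [ 0.5087 -0.3536  0.0504] max [ 0.5731 -0.2879  0.122 ]
825 [384.3 175.5] med [ 0.4641 -0.3523  0.1061] min [ 0.4334 -0.3787  0.0717] max [ 0.4966 -0.3142  0.1236]
1301 [557.1 182.1] med [ 0.543  -0.649   0.0879] min [ 0.4999 -0.698   0.0502] max [ 0.5707 -0.6042  0.1193]
898 [349.8 214.8] med [ 0.3743 -0.3192  0.0883] min [ 0.3414 -0.3499  0.0504] max [ 0.4065 -0.2817  0.1273]
882 [598.3 214.3] med [ 0.5104 -0.7702  0.0731] min [ 0.4792 -0.832   0.0501] max [ 0.5311 -0.714   0.0932]
grip
271 [240.  106.8] med [ 0.501  -0.0898  0.1102] min [ 0.4901 -0.1167  0.1054] max [ 0.5124 -0.0632  0.1132]
```

View pics/w6.png

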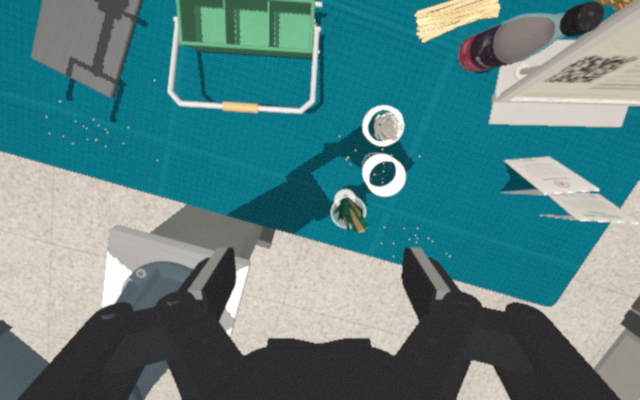

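Request:
step_arm --pt "50 40 -12 0 0 0 0" --pt "105 70 -25 0 0 0 0" --pt "160 109 -38 0 0 0 0" --pt "220 109 -38 0 0 0 0" --pt "275 109 -38 0 0 0 0" --pt "325 109 -38 0 0 0 0" --pt "360 109 -38 0 0 0 0" --pt "373 109 -38 0 0 0 0" --pt "373 109 -38 0 0 0 150" --pt "373 109 -38 0 0 0 150"

```text
time_s: 13.5
eef_pos: [0.5406, -0.3229, 0.0895]
eef_rot: [0.109, 0.7, 0.107, -0.698]
wrist_force: [-0.8, 0.3, 0.8]
opening: 0.658
```

Request:
step_arm --pt "0 0 0 0 0 0 150" --pt "0 0 0 0 0 0 150" --pt "-20 0 0 0 0 0 150" --pt "-60 0 0 0 0 0 150" --pt "-100 0 0 0 0 0 150" --pt "-140 0 0 0 0 0 150" --pt "-180 0 0 0 0 0 150" --pt "-180 0 0 0 0 0 150"

```text
time_s: 14.5
eef_pos: [0.5405, -0.3238, 0.273]
eef_rot: [0.11, 0.701, 0.105, -0.697]
wrist_force: [-0.1, 0.3, -0.1]
opening: 0.667
```

```bash
python3 - <<'E'
from h import *
p,d,i,T=snap("wrist");cv2.imwrite("pics/w7.png",p[:,:,::-1])
plan([[.6048,.0083,.25],[.6048,.0083,.092]],15)
E
```

```text
at [ 0.5396 -0.323   0.27  ] q6 0.5376819632976279 turn [-87.5   0.1  -0.3]
[0.6048 0.0083 0.25  ] -> [  19.2 -296.5 -161.7]
[0.6048 0.0083 0.092 ] -> [ 177.2 -297.1 -161.4]
```

View pics/w7.png

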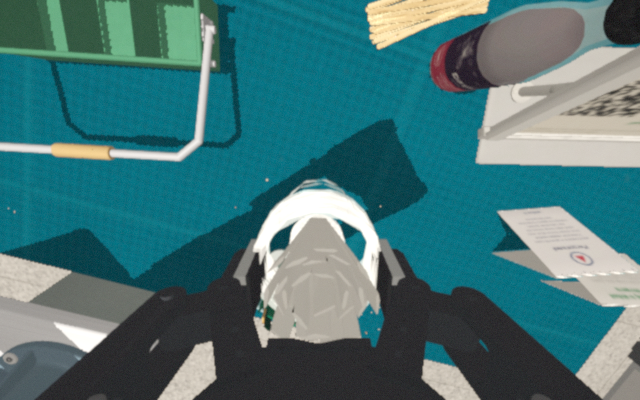

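Request:
step_arm --pt "0 -35 -20 -10 0 0 150" --pt "0 -70 -40 -20 0 0 150" --pt "0 -105 -60 -30 0 0 150" --pt "0 -140 -80 -40 0 0 150" --pt "10 -175 -98 -50 0 0 150" --pt "19 -210 -115 -60 0 0 150" --pt "19 -245 -132 -70 0 0 150" --pt "19 -275 -150 -79 0 0 150" --pt "19 -297 -161 -87.5 0 0 150" --pt "19 -297 -161 -87.5 0 0 150"

```text
time_s: 15.8
eef_pos: [0.6023, 0.011, 0.2465]
eef_rot: [0.561, 0.429, 0.562, -0.43]
wrist_force: [-0.6, -0.2, -1.4]
opening: 0.661
```

```bash
cat > chk.py <<'E'
from h import *
def caddy(name="top"):
    p,d,i,T=snap(name);w=cloud(d,i,T);H=hsv(p)
    g=(H[...,0]>50)&(H[...,0]<85)&(H[...,1]>80)&(w[...,2]>.056)&(w[...,2]<.068)&(w[...,0]>.5)&(w[...,0]<.74)&(w[...,1]>-.25)&(w[...,1]<.12)
    print("caddy",name,g.sum(),cv2.minAreaRect((w[g][:,:2]*1000).astype(np.float32)))
    m=(H[...,0]>8)&(H[...,0]<25)&(H[...,1]>90)&(w[...,2]>.06)&(w[...,2]<.3)&(abs(w[...,1]+.09)<.1)&(w[...,0]<.7)
    blobs(m,w,30); return p
E
python3 - <<'E'
from chk import *
p=caddy("wrist");cv2.imwrite("pics/w8.png",p[:,:,::-1]);caddy("top")
plan([[.6048,.0083,.092]],15)
E
```

```text
caddy wrist 1006 ((588.1836547851562, -21.067581176757812), (76.80276489257812, 143.84506225585938), 15.179113388061523)
664 [172.2 246. ] med [ 0.4746 -0.0865  0.1081] min [ 0.4616 -0.1155  0.1009] max [ 0.4857 -0.0607  0.1107]
caddy top 165 ((596.6802368164062, -57.15678405761719), (76.95440673828125, 216.6524658203125), 14.971132278442383)
46 [372.3 236.4] med [ 0.4763 -0.0983  0.1093] min [ 0.4672 -0.1168  0.1035] max [ 0.4825 -0.0829  0.1147]
at [0.6025 0.0091 0.2469] q6 -0.44144509728931675 turn [-0.1 -0.   0.1]
[0.6048 0.0083 0.092 ] -> [154.9   2.3   1.4]
```

The caddy has been knocked: its centre is now about (0.597,-0.056), yaw 15°, so I've recomputed the cells.

Request:
step_arm --pt "0 -22 -8 0 0 0 150" --pt "0 -22 -8 0 0 0 150" --pt "40 -22 -8 0 0 0 150" --pt "80 -22 -8 0 0 0 150" --pt "115 -22 -8 0 0 0 150" --pt "140 -22 -8 0 0 0 150" --pt "156 -22 -8 0 0 0 150" --pt "156 -22 -8 0 0 0 150" --pt "156 -22 -8 0 0 0 150" --pt "156 -22 -8 0 0 0 80"

```text
time_s: 17.15
eef_pos: [0.5802, 0.0111, 0.0923]
eef_rot: [0.561, 0.431, 0.561, -0.43]
wrist_force: [-0.3, -0.3, -0.9]
opening: 0.689
```

Request:
step_arm --pt "0 0 0 0 0 0 60" --pt "0 0 0 0 0 0 40" --pt "-40 0 0 0 0 0 40" --pt "-90 0 0 0 0 0 40" --pt "-150 0 0 0 0 0 0" --pt "-150 0 0 0 0 0 0"

```text
time_s: 17.9
eef_pos: [0.5832, 0.0108, 0.2485]
eef_rot: [0.565, 0.432, 0.557, -0.428]
wrist_force: [0.2, 0.3, -0.4]
opening: 1.002
```

```bash
python3 - <<'E'
from chk import *
p=caddy("wrist");cv2.imwrite("pics/w9.png",p[:,:,::-1])
plan([[.4645,-.3475,.25],[.4645,-.3475,.096]],108)
E
```

```text
caddy wrist 2146 ((597.2857055664062, -55.058746337890625), (76.92965698242188, 214.92079162597656), 15.09499454498291)
588 [188.7 247.7] med [ 0.4737 -0.0835  0.1081] min [ 0.4607 -0.1153  0.0984] max [0.5275 0.0032 0.2617]
at [0.5815 0.0111 0.2452] q6 -0.44681690060897944 turn [87.  -0.1 -0.4]
[ 0.4645 -0.3475  0.25  ] -> [  -5.1 -205.9  316.1]
[ 0.4645 -0.3475  0.096 ] -> [ 148.9 -206.7  315.7]
```

View pics/w9.png

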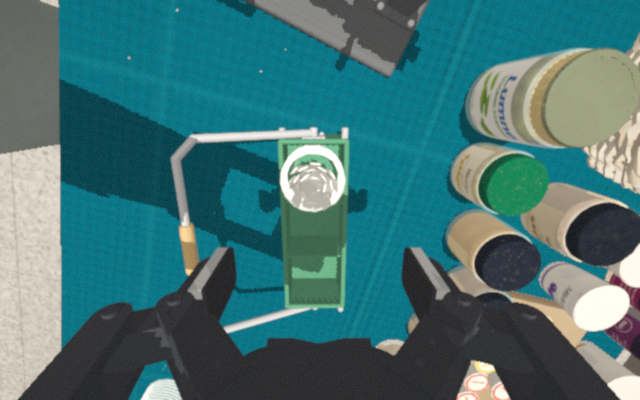

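Spoon cups stand upright in the left cell at (312,180). Next the clear cups.

Request:
step_arm --pt "0 -22 34 10 0 0 0" --pt "0 -44 68 20 0 0 0" --pt "0 -66 102 30 0 0 0" --pt "0 -88 136 40 0 0 0" --pt "0 -110 170 50 0 0 0" --pt "0 -135 205 60 0 0 0" --pt "0 -160 245 70 0 0 0" --pt "0 -185 285 80 0 0 0" --pt "0 -206 316 87 0 0 0" --pt "0 -206 316 87 0 0 0"

```text
time_s: 19.2
eef_pos: [0.461, -0.3489, 0.2399]
eef_rot: [-0.108, -0.698, -0.11, 0.699]
wrist_force: [0.3, 0.2, 0.6]
opening: 1.002
```

```bash
python3 - <<'E'
from chk import *
plan([[.4645,-.3475,.097]],108)
p,d,i,T=snap("top");w=cloud(d,i,T)
blobs((w[...,1]<-.2)&(w[...,1]>-.42)&(w[...,2]>.05)&(w[...,2]<.14)&(w[...,0]<.6),w,50)
E
```

```text
at [ 0.461  -0.3489  0.2399] q6 0.4079942012685875 turn [-0.2  0.1  0.1]
[ 0.4645 -0.3475  0.097 ] -> [142.9   0.1  -4. ]
208 [451.9 238.2] med [ 0.4726 -0.3292  0.1045] min [ 0.4335 -0.3786  0.0707] max [ 0.4956 -0.3154  0.1269]
286 [444.1 270.1] med [ 0.3736 -0.3251  0.0832] min [ 0.3417 -0.3488  0.0501] max [ 0.4031 -0.285   0.1284]
```

Request:
step_arm --pt "50 0 -3 0 0 0 0" --pt "95 0 -3 0 0 0 0" --pt "130 0 -3 0 0 0 0" --pt "146 0 -3 0 0 0 0" --pt "146 0 -3 0 0 0 0" --pt "146 0 -3 0 0 0 150" --pt "146 0 -3 0 0 0 150" --pt "146 0 -3 0 0 0 150" --pt "146 0 -3 0 0 0 150" --pt "146 0 -3 0 0 0 150"

```text
time_s: 20.5
eef_pos: [0.4666, -0.3473, 0.0983]
eef_rot: [0.112, 0.699, 0.11, -0.698]
wrist_force: [0.0, 2.0, 6.3]
opening: 0.675
```

Request:
step_arm --pt "-20 0 0 0 0 0 150" --pt "-60 0 0 0 0 0 150" --pt "-100 0 0 0 0 0 150" --pt "-140 0 0 0 0 0 150" --pt "-170 0 0 0 0 0 150" --pt "-170 0 0 0 0 0 150"

```text
time_s: 21.25
eef_pos: [0.4668, -0.3477, 0.2699]
eef_rot: [0.113, 0.7, 0.108, -0.697]
wrist_force: [0.8, -0.7, -0.3]
opening: 0.673
```

```bash
python3 - <<'E'
from chk import *
plan([[.597,-.055,.26],[.597,-.055,.102]],15)
E
```

```text
at [ 0.4668 -0.3477  0.2699] q6 0.41260818644050773 turn [-87.    0.2  -0.4]
[ 0.597 -0.055  0.26 ] -> [   8.9 -238.1 -214.3]
[ 0.597 -0.055  0.102] -> [ 166.9 -239.2 -213.8]
```

Request:
step_arm --pt "0 -27 -24 -10 0 0 150" --pt "0 -54 -48 -20 0 0 150" --pt "0 -81 -72 -30 0 0 150" --pt "0 -108 -96 -40 0 0 150" --pt "0 -135 -120 -50 0 0 150" --pt "0 -160 -145 -60 0 0 150" --pt "0 -188 -170 -70 0 0 150" --pt "0 -215 -194 -80 0 0 150" --pt "8 -238 -214 -87 0 0 150" --pt "8 -238 -214 -87 0 0 150"

```text
time_s: 22.5
eef_pos: [0.5949, -0.0517, 0.2557]
eef_rot: [0.56, 0.429, 0.563, -0.43]
wrist_force: [0.3, 0.2, -1.2]
opening: 0.672
```

```bash
python3 - <<'E'
from chk import *
caddy("wrist");caddy("top")
plan([[.597,-.055,.102]],15)
E
```

```text
caddy wrist 1828 ((597.5617065429688, -56.089599609375), (77.01866149902344, 215.84120178222656), 15.114022254943848)
776 [191.1 188.3] med [ 0.4741 -0.0868  0.1079] min [ 0.461  -0.1154  0.0995] max [ 0.4859 -0.0613  0.111 ]
caddy top 117 ((594.45703125, -49.37290954589844), (76.49551391601562, 200.4302978515625), 14.841519355773926)
68 [369.2 237.2] med [ 0.4733 -0.0891  0.1096] min [ 0.4611 -0.1168  0.1037] max [ 0.4825 -0.0648  0.1145]
at [ 0.5949 -0.0539  0.2568] q6 -0.5493912515140149 turn [-0.  -0.   0.1]
[ 0.597 -0.055  0.102] -> [154.8   2.    1.7]
```

Request:
step_arm --pt "0 2 2 0 0 0 150" --pt "40 2 2 0 0 0 150" --pt "80 2 2 0 0 0 150" --pt "115 2 2 0 0 0 150" --pt "140 2 2 0 0 0 150" --pt "154 2 2 0 0 0 150" --pt "154 2 2 0 0 0 150" --pt "154 2 2 0 0 0 80" --pt "154 2 2 0 0 0 60" --pt "154 2 2 0 0 0 40"

```text
time_s: 23.85
eef_pos: [0.5985, -0.0553, 0.1049]
eef_rot: [0.562, 0.431, 0.561, -0.43]
wrist_force: [0.2, -0.2, -0.0]
opening: 0.844
```

Request:
step_arm --pt "0 0 0 0 0 0 40" --pt "-40 0 0 0 0 0 40" --pt "-90 0 0 0 0 0 40" --pt "-150 0 0 0 0 0 0" --pt "-150 0 0 0 0 0 0"

```text
time_s: 24.48
eef_pos: [0.6011, -0.056, 0.2608]
eef_rot: [0.565, 0.432, 0.557, -0.429]
wrist_force: [0.6, -1.2, -0.5]
opening: 0.999
```

```bash
python3 - <<'E'
from chk import *
p=caddy("wrist");cv2.imwrite("pics/w10.png",p[:,:,::-1])
plan([[.373,-.317,.25],[.373,-.317,.086]],108)
E
```

```text
caddy wrist 1956 ((597.5126342773438, -55.569984436035156), (77.15291595458984, 215.94822692871094), 15.108803749084473)
772 [184.8 180.8] med [ 0.4742 -0.0868  0.1079] min [ 0.46   -0.1152  0.0997] max [ 0.4859 -0.0611  0.111 ]
at [ 0.5996 -0.0556  0.2573] q6 -0.5513892705721936 turn [87.  -0.1 -0.4]
[ 0.373 -0.317  0.25 ] -> [   6.4 -286.6  193.8]
[ 0.373 -0.317  0.086] -> [ 170.4 -287.5  193.2]
```

View pics/w10.png

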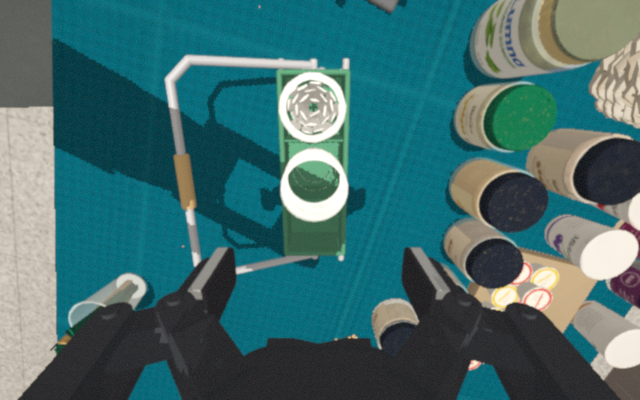

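Two stacks stand in the left and middle cells. Next the cutlery cup.

Request:
step_arm --pt "0 -32 21 10 0 0 0" --pt "0 -64 42 20 0 0 0" --pt "0 -96 63 30 0 0 0" --pt "0 -128 84 40 0 0 0" --pt "0 -160 105 50 0 0 0" --pt "0 -190 128 60 0 0 0" --pt "0 -222 150 70 0 0 0" --pt "0 -255 172 80 0 0 0" --pt "0 -287 193 87 0 0 0" --pt "0 -287 193 87 0 0 0"

```text
time_s: 25.78
eef_pos: [0.3689, -0.3168, 0.2523]
eef_rot: [-0.108, -0.698, -0.11, 0.699]
wrist_force: [0.3, -1.0, -0.5]
opening: 0.999
```

```bash
python3 - <<'E'
from chk import *
plan([[.373,-.317,.086]],108);print(ctrl.get_obs()["q"])
p,d,i,T=snap("top");w=cloud(d,i,T);blobs((w[...,1]<-.2)&(w[...,1]>-.42)&(w[...,2]>.05)&(w[...,2]<.14)&(w[...,0]<.6),w,50)
E
```

```text
at [ 0.3689 -0.3168  0.2523] q6 0.30670096367049265 turn [-0.2  0.1  0.1]
[ 0.373 -0.317  0.086] -> [166.3   1.8  -4.1]
[-0.954  -0.0216  1.8191 -0.0005  1.3468  0.3067]
309 [444.8 270.4] med [ 0.3723 -0.3275  0.086 ] min [ 0.3418 -0.3505  0.0507] max [ 0.4032 -0.2834  0.132 ]
```

Request:
step_arm --pt "50 2 -4 0 0 0 0" --pt "100 2 -4 0 0 0 0" --pt "140 2 -4 0 0 0 0" --pt "160 2 -4 0 0 0 0" --pt "166 2 -4 0 0 0 0" --pt "166 2 -4 0 0 0 150" --pt "166 2 -4 0 0 0 150" --pt "166 2 -4 0 0 0 150" --pt "166 2 -4 0 0 0 150" --pt "166 2 -4 0 0 0 150"

```text
time_s: 27.08
eef_pos: [0.376, -0.3171, 0.0896]
eef_rot: [0.111, 0.699, 0.11, -0.698]
wrist_force: [-0.2, 2.4, 6.7]
opening: 0.672
```

Request:
step_arm --pt "-20 0 0 0 0 0 150" --pt "-60 0 0 0 0 0 150" --pt "-100 0 0 0 0 0 150" --pt "-140 0 0 0 0 0 150" --pt "-180 0 0 0 0 0 150" --pt "-180 0 0 0 0 0 150"

```text
time_s: 27.82
eef_pos: [0.3766, -0.3184, 0.2726]
eef_rot: [0.114, 0.7, 0.108, -0.697]
wrist_force: [0.9, -0.6, -1.2]
opening: 0.674
```

```bash
python3 - <<'E'
from chk import *
caddy("top")
plan([[.6155,-.1235,.27],[.6155,-.1235,.091]],15)
E
```

```text
caddy top 257 ((596.5524291992188, -56.553794860839844), (76.77613830566406, 216.44200134277344), 15.204307556152344)
70 [369.4 237.2] med [ 0.4733 -0.0911  0.1097] min [ 0.4612 -0.1167  0.1012] max [ 0.4825 -0.0647  0.1162]
at [ 0.3758 -0.3174  0.2702] q6 0.31330145625935896 turn [-87.    0.1  -0.3]
[ 0.6155 -0.1235  0.27  ] -> [   0.1 -110.3 -287.9]
[ 0.6155 -0.1235  0.091 ] -> [ 179.1 -111.1 -287.6]
```

Request:
step_arm --pt "0 -12 -32 -10 0 0 150" --pt "0 -24 -64 -20 0 0 150" --pt "0 -36 -96 -30 0 0 150" --pt "0 -48 -128 -40 0 0 150" --pt "0 -60 -160 -50 0 0 150" --pt "0 -72 -192 -60 0 0 150" --pt "0 -85 -225 -70 0 0 150" --pt "0 -98 -258 -80 0 0 150" --pt "0 -110 -288 -87 0 0 150" --pt "0 -110 -288 -87 0 0 150"

```text
time_s: 29.12
eef_pos: [0.6154, -0.1211, 0.2659]
eef_rot: [0.561, 0.429, 0.563, -0.43]
wrist_force: [-1.1, 0.5, -1.3]
opening: 0.671
```

```bash
python3 - <<'E'
from chk import *
caddy("wrist")
plan([[.6155,-.1235,.092]],15)
E
```

```text
caddy wrist 1749 ((597.59326171875, -55.41156005859375), (76.92143249511719, 211.58514404296875), 15.169624328613281)
909 [183.5 112.5] med [ 0.4744 -0.0875  0.108 ] min [ 0.4599 -0.1165  0.0999] max [ 0.4863 -0.0618  0.1111]
764 [346.3 255.5] med [ 0.6256 -0.11    0.2712] min [ 0.62   -0.1215  0.1936] max [ 0.6369 -0.103   0.2934]
994 [351.3 313.7] med [ 0.6347 -0.1345  0.2763] min [ 0.6279 -0.1414  0.2502] max [ 0.6433 -0.1302  0.297 ]
237 [300.5 316.4] med [ 0.6097 -0.1279  0.2926] min [ 0.6078 -0.1383  0.2712] max [ 0.6126 -0.1182  0.2965]
at [ 0.6146 -0.1221  0.2661] q6 -0.6473889615312436 turn [ 0.  -0.1  0.1]
[ 0.6155 -0.1235  0.092 ] -> [174.1   1.    1.8]
```

Request:
step_arm --pt "40 1 2 0 0 0 150" --pt "80 1 2 0 0 0 150" --pt "115 1 2 0 0 0 150" --pt "145 1 2 0 0 0 150" --pt "165 1 2 0 0 0 150" --pt "174 1 2 0 0 0 150" --pt "174 1 2 0 0 0 150" --pt "174 1 2 0 0 0 80" --pt "174 1 2 0 0 0 60" --pt "174 1 2 0 0 0 40"

```text
time_s: 30.42
eef_pos: [0.6169, -0.1247, 0.0946]
eef_rot: [0.561, 0.431, 0.561, -0.43]
wrist_force: [0.3, 1.3, 1.0]
opening: 0.846
```

Request:
step_arm --pt "0 0 0 0 0 0 40" --pt "-40 0 0 0 0 0 40" --pt "-90 0 0 0 0 0 40" --pt "-150 0 0 0 0 0 0" --pt "-180 0 0 0 0 0 0" --pt "-180 0 0 0 0 0 0"

```text
time_s: 31.18
eef_pos: [0.6181, -0.1252, 0.2778]
eef_rot: [0.563, 0.431, 0.559, -0.43]
wrist_force: [-0.1, 0.1, -0.5]
opening: 0.998
```

```bash
python3 - <<'E'
from chk import *
p=caddy("wrist");cv2.imwrite("pics/w11.png",p[:,:,::-1]);caddy("scene")
plan([[.474,-.088,.25],[.474,-.088,.104]],15);print(Rm(ctrl.get_obs()))
E
```

```text
caddy wrist 1549 ((598.1532592773438, -57.51893615722656), (77.06549835205078, 210.97604370117188), 15.151809692382812)
858 [184.4 106.7] med [ 0.4744 -0.088   0.1079] min [ 0.4619 -0.1165  0.1   ] max [ 0.4859 -0.0618  0.1109]
84 [330.4 170.3] med [ 0.6285 -0.1132  0.1064] min [ 0.625  -0.1261  0.0603] max [ 0.6371 -0.1073  0.1199]
41 [309.7 186.7] med [ 0.6116 -0.1323  0.116 ] min [ 0.6097 -0.1405  0.0909] max [ 0.6148 -0.1298  0.1227]
215 [330.4 192.7] med [ 0.6361 -0.1382  0.1025] min [ 0.6255 -0.1435  0.0604] max [ 0.645  -0.133   0.1239]
caddy scene 104 ((595.9474487304688, -57.52195739746094), (78.79117584228516, 207.4481658935547), 14.699158668518066)
38 [371.6 247.5] med [ 0.611  -0.1335  0.099 ] min [ 0.605  -0.1409  0.0632] max [ 0.6317 -0.1121  0.1242]
38 [331.1 267.5] med [ 0.4713 -0.0935  0.1081] min [ 0.4608 -0.1173  0.1012] max [ 0.4789 -0.0688  0.1142]
at [ 0.6162 -0.1245  0.2732] q6 -0.6497272899528873 turn [ 0. -0.  0.]
[ 0.474 -0.088  0.25 ] -> [  23.3 -127.9  -72.1]
[ 0.474 -0.088  0.104] -> [ 169.3 -127.8  -72. ]
[[-0.0008  0.9659  0.2589]
 [ 0.0003  0.2589 -0.9659]
 [-1.     -0.0007 -0.0005]]
```

View pics/w11.png

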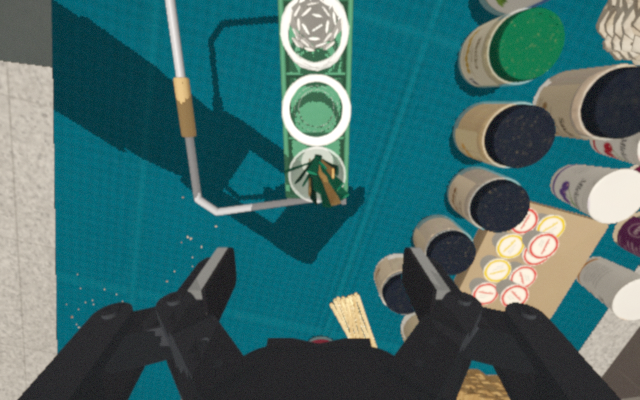

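All three items stand upright, one in each cell, at (315,30), (315,108) and (318,175). The bail is still folded with its sleeve at (0.474,-0.088). I'll grip it.

Request:
step_arm --pt "0 -60 -30 0 0 0 60" --pt "0 -110 -60 0 0 0 100" --pt "20 -128 -72 0 0 0 100" --pt "70 -128 -72 0 0 0 100" --pt "120 -128 -72 0 0 0 100" --pt "155 -128 -72 0 0 0 100" --pt "169 -128 -72 0 0 0 100" --pt "169 -128 -72 0 0 0 230" --pt "169 -128 -72 0 0 0 230" --pt "169 -128 -72 0 0 0 230"

```text
time_s: 32.52
eef_pos: [0.4747, -0.0886, 0.1061]
eef_rot: [0.562, 0.43, 0.561, -0.43]
wrist_force: [-2.6, -1.7, 2.0]
opening: 0.144
```

Request:
step_arm --pt "0 0 0 0 0 0 230" --pt "-8 3 0 0 0 0 230" --pt "-15 8 0 0 0 0 230" --pt "-25 14 0 0 0 0 230" --pt "-35 22 0 0 0 0 230" --pt "-44 30 0 0 0 0 230" --pt "-52 39 0 0 0 0 230" --pt "-60 49 0 0 0 0 230" --pt "-66 59 0 0 0 0 230" --pt "-66 59 0 0 0 0 230"

```text
time_s: 33.78
eef_pos: [0.5323, -0.0728, 0.1711]
eef_rot: [0.562, 0.431, 0.561, -0.43]
wrist_force: [-1.5, -0.0, -4.1]
opening: 0.135
```

```bash
python3 - <<'E'
from chk import *
p=caddy("scene");caddy("top");cv2.imwrite("pics/s2.png",cv2.resize(p[160:360,260:460],None,fx=3,fy=3)[:,:,::-1])
print(ctrl.get_obs()["wrist_force"])
E
```

```text
caddy scene 74 ((614.3277587890625, -52.00794219970703), (83.53922271728516, 212.51438903808594), 16.74066925048828)
53 [380.2 233.3] med [ 0.6669 -0.121   0.1103] min [ 0.6487 -0.1271  0.0855] max [ 0.6852 -0.0971  0.1364]
caddy top 72 ((618.6118774414062, -49.00079345703125), (83.97368621826172, 212.6138916015625), 15.094441413879395)
[-0.0357 -0.94   -4.6107]
```

View pics/s2.png

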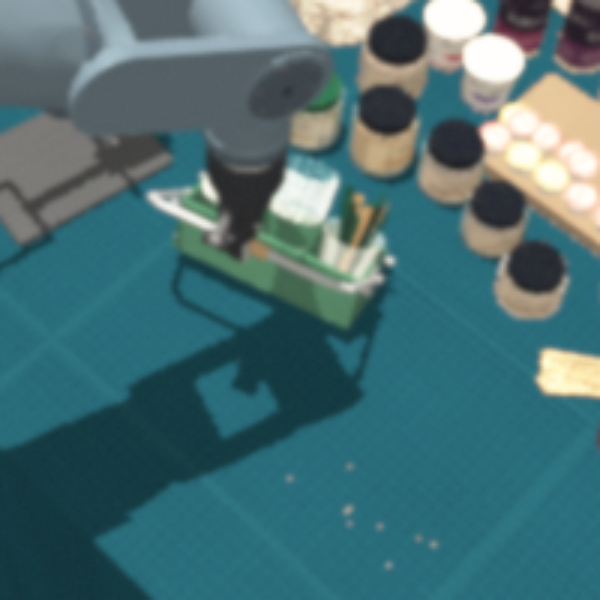

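The sleeve doesn't roll in the pads, so the caddy is being tilted instead. I'll go back down the same path.

Request:
step_arm --pt "6 -10 0 0 0 0 230" --pt "14 -20 0 0 0 0 230" --pt "22 -29 0 0 0 0 230" --pt "31 -37 0 0 0 0 230" --pt "41 -45 0 0 0 0 230" --pt "51 -51 0 0 0 0 230" --pt "58 -56 0 0 0 0 230" --pt "64 -58 0 0 0 0 230" --pt "64 -58 0 0 0 0 230"

```text
time_s: 35.0
eef_pos: [0.4754, -0.0884, 0.1071]
eef_rot: [0.561, 0.431, 0.561, -0.431]
wrist_force: [0.2, -0.4, 3.4]
opening: 0.138
```

```bash
python3 - <<'E'
from chk import *
p=caddy("scene");cv2.imwrite("pics/s3.png",cv2.resize(p[160:360,260:460],None,fx=3,fy=3)[:,:,::-1]);caddy("top")
print(ctrl.get_obs()["wrist_force"],ctrl.get_obs()["torque"])
E
```

```text
caddy scene 67 ((610.2523193359375, -104.43268585205078), (78.44375610351562, 114.41727447509766), 16.050586700439453)
33 [372.1 246.7] med [ 0.6137 -0.1334  0.0977] min [ 0.6103 -0.1388  0.0645] max [ 0.6315 -0.1114  0.122 ]
caddy top 225 ((599.2503051757812, -56.01886749267578), (76.70962524414062, 215.28048706054688), 15.107857704162598)
[-0.9002 -2.1154  2.6271] [-0.1078 -0.3784 -0.0212]
```

View pics/s3.png

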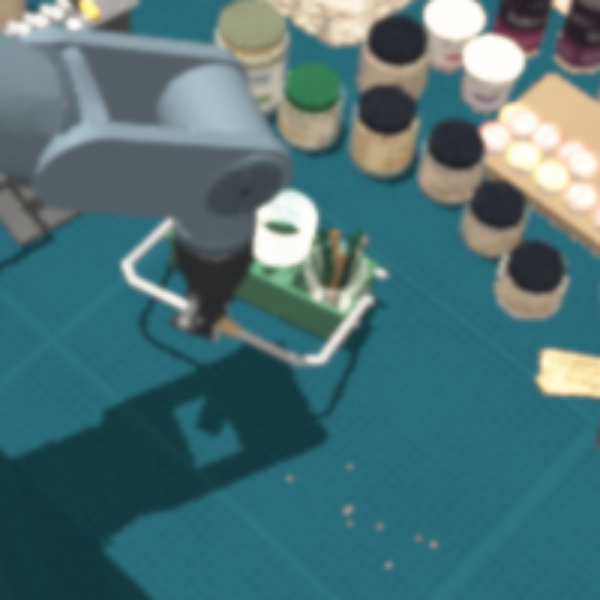

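The caddy is back flat at (0.599,-0.056) with the cups upright. I'll cage the bar loosely instead, with the tool tilted forward, and push it along the arc.

Request:
step_arm --pt "0 0 0 0 0 0 130" --pt "0 0 0 0 0 0 130" --pt "0 0 0 0 0 0 130" --pt "0 0 0 0 0 9 130" --pt "0 0 0 0 0 18 130" --pt "0 0 0 0 0 27 130" --pt "0 0 0 0 0 35 130" --pt "0 0 0 0 0 35 130" --pt "0 0 0 0 0 35 130"

```text
time_s: 36.22
eef_pos: [0.4748, -0.0881, 0.1067]
eef_rot: [0.664, 0.579, 0.406, -0.242]
wrist_force: [-0.7, 0.5, 0.4]
opening: 0.489
```

```bash
python3 - <<'E'
from chk import *
caddy("top");o=ctrl.get_obs();M=Rm(o);print(o["eef_pos"],o["q"],M,o["wrist_force"])
P=np.array([.599,-.0562,.05]);c=np.array([.966,.259,0])
for f in(23,30,37,44,51,58,65,72,79,86,90,95):
    a=np.radians(f);b=P-c*.14*np.cos(a)+[0,0,.14*np.sin(a)]
    print(f,b,(M.T@(b-o["eef_pos"])*1000).round(1))
E
```

```text
caddy top 226 ((599.1807861328125, -55.58141326904297), (77.2404556274414, 215.843505859375), 15.244695663452148)
[ 0.4752 -0.0882  0.107 ] [-0.7635 -0.0504  2.3247  0.8477  0.7122 -1.6419] [[ 0.5537  0.7915  0.2586]
 [ 0.1482  0.2119 -0.966 ]
 [-0.8194  0.5732 -0.    ]] [-0.0469  0.0318 -0.4145]
23 [ 0.4745 -0.0896  0.1047] [ 1.3 -2.2  1.2]
30 [ 0.4819 -0.0876  0.12  ] [-6.8 12.8  1.1]
37 [ 0.491  -0.0852  0.1343] [-13.1  28.7   1.1]
44 [ 0.5017 -0.0823  0.1473] [-17.4  45.3   1.1]
51 [ 0.5139 -0.079   0.1588] [-19.6  62.2   1.1]
58 [ 0.5273 -0.0754  0.1687] [-19.8  79.3   1.1]
65 [ 0.5418 -0.0715  0.1769] [-17.9  96.3   1.1]
72 [ 0.5572 -0.0674  0.1831] [-13.9 112.9   1.1]
79 [ 0.5732 -0.0631  0.1874] [ -7.9 128.9   1.1]
86 [ 0.5896 -0.0587  0.1897] [ -0.  144.1   1.1]
90 [ 0.599  -0.0562  0.19  ] [  5.3 152.3   1.1]
95 [ 0.6108 -0.053   0.1895] [ 12.7 162.    1.1]
```

Request:
step_arm --pt "0 12 0 0 0 0 130" --pt "-4 20 0 0 0 0 130" --pt "-7 27 0 0 0 0 130" --pt "-10 35 0 0 0 -2 130" --pt "-13 43 0 0 0 -4 130" --pt "-16 59 0 0 0 -8 130" --pt "-17 76 0 0 0 -12 130" --pt "-16 92 0 0 0 -17 130" --pt "-13 109 0 0 0 -21 130" --pt "-13 109 0 0 0 -21 130"

```text
time_s: 37.52
eef_pos: [0.5563, -0.0664, 0.1816]
eef_rot: [0.611, 0.495, 0.504, -0.358]
wrist_force: [-0.9, -0.7, -0.3]
opening: 0.493
```

```bash
python3 - <<'E'
from chk import *
caddy("top");p=caddy("scene");cv2.imwrite("pics/s4.png",cv2.resize(p[160:360,260:460],None,fx=3,fy=3)[:,:,::-1])
o=ctrl.get_obs();M=Rm(o);print(o["eef_pos"],o["q"],M,o["wrist_force"])
P=np.array([.599,-.0562,.05]);c=np.array([.966,.259,0])
for f in(65,72,79,86,90,95):
    a=np.radians(f);b=P-c*.14*np.cos(a)+[0,0,.14*np.sin(a)]
    print(f,b,(M.T@(b-o["eef_pos"])*1000).round(1))
E
```

```text
caddy top 184 ((599.5491333007812, -56.44804382324219), (76.81990814208984, 216.2194366455078), 15.097636222839355)
caddy scene 114 ((597.3823852539062, -55.782196044921875), (75.81202697753906, 212.4871368408203), 15.488384246826172)
[ 0.5538 -0.0663  0.1796] [-0.4169  0.0829  1.8881  0.1841  0.9873 -0.7671] [[ 0.2336  0.937   0.2598]
 [ 0.0636  0.2519 -0.9657]
 [-0.9703  0.2421 -0.0007]] [-0.4797 -0.277   1.0379]
65 [ 0.5418 -0.0715  0.1769] [ -0.5 -13.2   2. ]
72 [ 0.5572 -0.0674  0.1831] [-2.7  3.7  2. ]
79 [ 0.5732 -0.0631  0.1874] [-2.8 20.8  2. ]
86 [ 0.5896 -0.0587  0.1897] [-0.9 37.8  2. ]
90 [ 0.599  -0.0562  0.19  ] [ 1.1 47.4  2. ]
95 [ 0.6108 -0.053   0.1895] [ 4.6 59.1  2. ]
```

View pics/s4.png

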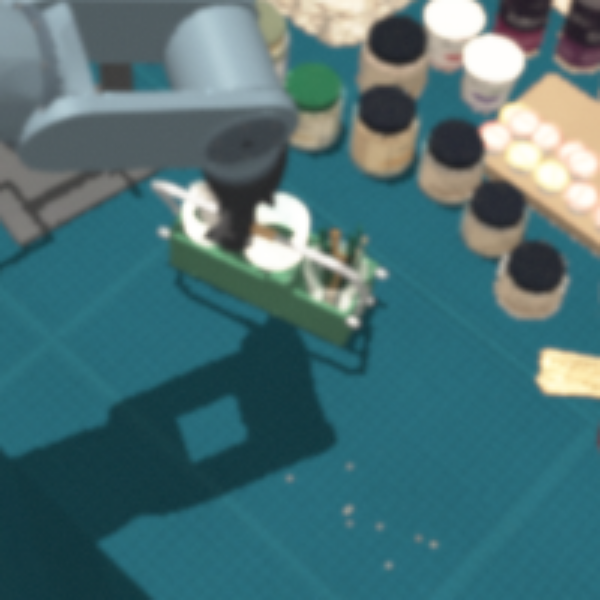

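The caddy has stayed put and the bail has swung most of the way up. I'll bring it to upright.

Request:
step_arm --pt "-1 10 0 0 0 -3 130" --pt "-1 20 0 0 0 -6 130" --pt "0 30 0 0 0 -9 130" --pt "2 40 0 0 0 -12 130" --pt "3 50 0 0 0 -14 130" --pt "4 60 0 0 0 -14 130" --pt "4 60 0 0 0 -14 130" --pt "4 60 0 0 0 -14 130"

```text
time_s: 38.62
eef_pos: [0.6108, -0.0517, 0.1906]
eef_rot: [0.561, 0.431, 0.561, -0.43]
wrist_force: [0.2, -0.2, 0.6]
opening: 0.492
```

```bash
python3 - <<'E'
from chk import *
p,d,i,T=snap("wrist");w=cloud(d,i,T);H=hsv(p)
m=(H[...,0]>8)&(H[...,0]<25)&(H[...,1]>90)&(w[...,2]>.15)&(w[...,2]<.3);blobs(m,w,20)
cv2.imwrite("pics/w12.png",p[:,:,::-1]);caddy("top")
m=(abs(w[...,2]-.19)<.012)&(H[...,1]<70)&(H[...,2]>120)&(abs(w[...,0]-.6)<.1)&(abs(w[...,1]+.05)<.15);print("bar");blobs(m,w,20)
o=ctrl.get_obs();print(Rm(o));plan([[.599,-.0562,.19]],15)
E
```

```text
2800 [292.6 268.1] med [ 0.5981 -0.0519  0.195 ] min [ 0.5856 -0.0822  0.1783] max [ 0.6112 -0.0272  0.1983]
caddy top 107 ((594.528076171875, -41.79035186767578), (76.20174407958984, 186.14736938476562), 14.349751472473145)
bar
3756 [288.  117.1] med [0.5799 0.015  0.1923] min [ 0.5671 -0.03    0.1781] max [0.5953 0.0529 0.1954]
35 [306. 243.] med [ 0.6014 -0.0399  0.1898] min [ 0.5993 -0.0489  0.1887] max [ 0.6037 -0.0316  0.191 ]
241 [265.8 250.4] med [ 0.5837 -0.048   0.1914] min [ 0.5815 -0.0492  0.1781] max [ 0.586  -0.0468  0.202 ]
243 [371.1 250.2] med [ 0.6321 -0.035   0.1916] min [ 0.6296 -0.036   0.1782] max [ 0.6347 -0.0338  0.2019]
245 [294.8 329.9] med [ 0.6079 -0.0889  0.1925] min [ 0.5994 -0.0963  0.1894] max [ 0.6134 -0.0809  0.1961]
[[ 0.0001  0.966   0.2585]
 [ 0.0002  0.2585 -0.966 ]
 [-1.      0.0001 -0.0001]]
at [ 0.611  -0.0517  0.1908] q6 -0.5393641242588174 turn [-0. -0. -0.]
[ 0.599  -0.0562  0.19  ] -> [  0.8 -12.7   1.3]
```

View pics/w12.png

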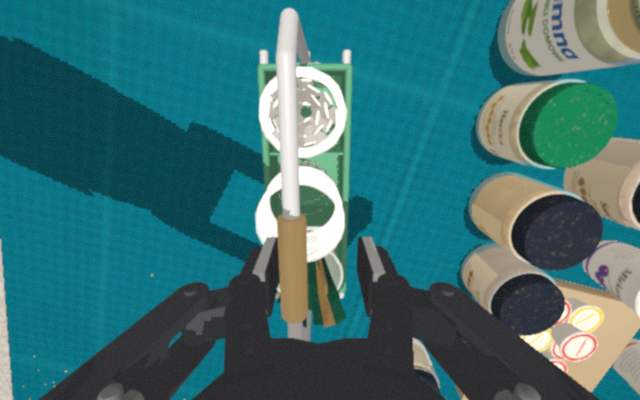

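The bail is upright: sleeve about (0.598,-0.055) against the caddy centre at (0.599,-0.056). I'll grip it at its centre and lift.

Request:
step_arm --pt "0 -12 1 0 0 0 130" --pt "0 -12 1 0 0 0 130" --pt "0 -12 1 0 0 0 240" --pt "0 -12 1 0 0 0 240" --pt "0 -12 1 0 0 0 240" --pt "0 -12 1 0 0 0 240" --pt "-10 -12 1 0 0 0 240" --pt "-20 -12 1 0 0 0 240" --pt "-30 -12 1 0 0 0 240" --pt "-30 -12 1 0 0 0 240"

```text
time_s: 39.98
eef_pos: [0.6008, -0.0557, 0.2221]
eef_rot: [0.562, 0.431, 0.56, -0.43]
wrist_force: [0.1, -0.1, -7.0]
opening: 0.142
```

```bash
python3 - <<'E'
from chk import *
p,d,i,T=snap("wrist");w=cloud(d,i,T);H=hsv(p)
g=(H[...,0]>50)&(H[...,0]<85)&(H[...,1]>80)&(w[...,2]>.05)&(w[...,2]<.12)&(abs(w[...,0]-.6)<.12)&(abs(w[...,1]+.05)<.15)
q=w[g];print(len(q),"z pct",np.percentile(q[:,2],[2,50,90,98]))
t=q[q[:,2]>np.percentile(q[:,2],97)-.012];A=np.c_[(t[:,:2]-t[:,:2].mean(0))@np.array([[.966,-.259],[.259,.966]]),np.ones(len(t))]
print("rim plane slopes (caddy x,y)",np.linalg.lstsq(A,t[:,2],rcond=None)[0])
cv2.imwrite("pics/w13.png",p[:,:,::-1])
o=ctrl.get_obs();print(o["wrist_force"],o["torque"],o["opening"])
plan([[.42,-.06,.288],[.33,.06,.288]],-10.3)
E
```

```text
2810 z pct [0.0526 0.0939 0.0954 0.0961]
rim plane slopes (caddy x,y) [0.0088 0.0099 0.0941]
[-0.5382 -0.8456 -7.1898] [-0.0005 -0.0476  0.0087] 0.14270439724940018
at [ 0.6004 -0.0556  0.2213] q6 -0.5509184847202946 turn [25.3  0.  -0.1]
[ 0.42  -0.06   0.288] -> [ -66.9 -175.3  -42.4]
[0.33  0.06  0.288] -> [ -67.  -231.2 -181.7]
```

View pics/w13.png

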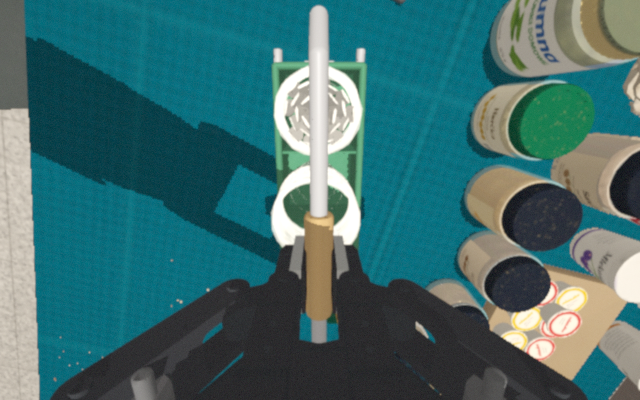

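The caddy hangs level in the grip, with a rim slope under 0.01, and lifts 7 N. That was my last picture view. Next I carry it round in front of the prongs.

Request:
step_arm --pt "-20 -5 0 0 0 0 240" --pt "-42 -20 -3 2 0 0 240" --pt "-62 -45 -10 5 0 0 240" --pt "-62 -75 -18 8 0 0 240" --pt "-62 -105 -26 11 0 0 240" --pt "-62 -135 -34 14 0 0 240" --pt "-62 -160 -45 18 0 0 240" --pt "-62 -180 -62 22 0 0 240" --pt "-62 -195 -85 25 0 0 240" --pt "-62 -208 -115 25 0 0 240"

```text
time_s: 41.28
eef_pos: [0.3686, 0.0018, 0.284]
eef_rot: [0.455, 0.542, 0.453, -0.542]
wrist_force: [0.2, 0.3, -6.9]
opening: 0.139
```

Request:
step_arm --pt "0 0 0 0 0 0 240" --pt "0 0 0 0 0 0 240"

```text
time_s: 41.52
eef_pos: [0.3699, 0.0012, 0.2839]
eef_rot: [0.456, 0.542, 0.453, -0.541]
wrist_force: [0.0, -0.8, -6.5]
opening: 0.144
```

```bash
python3 - <<'E'
from chk import *
o=ctrl.get_obs();print(o["wrist_force"],o["opening"],o["q"])
plan([[.329,.12,.283],[.329,.267,.283]],-10.3)
i=ctrl.camera_info("scene")
for n in("scene","top"):
    p,d,i,T=snap(n);w=cloud(d,i,T);H=hsv(p);print(n);blobs(((H[...,0]<6)|(H[...,0]>174))&(H[...,1]>150)&(H[...,2]>100)&(w[...,2]>.2)&(w[...,0]<.6),w,4)
E
```

```text
[ 0.0347 -0.8332 -6.5343] 0.14377837485235606 [-0.3201 -0.3558  2.0338 -0.0009  1.4603 -0.1459]
at [0.3699 0.0012 0.2839] q6 -0.1459282300472997 turn [ 0.3  0.1 -0.2]
[0.329 0.12  0.283] -> [   0.6  -60.9 -110. ]
[0.329 0.267 0.283] -> [   0.3  -86.3 -254.7]
scene
top
53 [248.5 238.6] med [0.4691 0.2381 0.2981] min [0.459  0.2343 0.2662] max [0.4792 0.2461 0.3027]
16 [228.  264.5] med [0.4022 0.2961 0.2668] min [0.3983 0.2912 0.2636] max [0.4062 0.3021 0.2696]
17 [260.4 270.6] med [0.3862 0.2116 0.267 ] min [0.3808 0.2072 0.2584] max [0.3908 0.2177 0.271 ]
```

Request:
step_arm --pt "0 -20 -15 0 0 0 240" --pt "0 -40 -45 0 0 0 240" --pt "0 -58 -80 0 0 0 240" --pt "0 -70 -115 0 0 0 240" --pt "0 -78 -150 0 0 0 240" --pt "0 -84 -185 0 0 0 240" --pt "0 -86 -215 0 0 0 240" --pt "0 -86 -240 0 0 0 240" --pt "0 -86 -254 0 0 0 240" --pt "0 -86 -254 0 0 0 240"

```text
time_s: 42.88
eef_pos: [0.3292, 0.267, 0.2826]
eef_rot: [-0.455, -0.541, -0.455, 0.542]
wrist_force: [0.5, 0.4, -6.9]
opening: 0.14
```

```bash
python3 - <<'E'
from chk import *
o=ctrl.get_obs();print(o["wrist_force"],o["opening"])
plan([[.419,.250,.283],[.419,.250,.258]],-10.5)
p,d,i,T=snap("wrist");w=cloud(d,i,T);H=hsv(p);blobs(((H[...,0]<6)|(H[...,0]>174))&(H[...,1]>150)&(H[...,2]>100)&(w[...,2]>.2)&(w[...,0]<.6),w,10)
m=(abs(w[...,0]-.33)<.1)&(H[...,0]>50)&(H[...,0]<85)&(H[...,1]>80)&(w[...,2]>.13)&(w[...,2]<.175);print("rim",np.percentile(w[m],[2,50,98],axis=0))
E
```

```text
[ 0.529   0.3802 -6.8813] 0.1399739856834041
at [0.3292 0.267  0.2826] q6 0.5736193530091253 turn [0.5 0.  0. ]
[0.419 0.25  0.283] -> [-0.4 91.4  1.2]
[0.419 0.25  0.258] -> [24.6 91.4  1.2]
505 [446.5 173.8] med [0.3997 0.299  0.2657] min [0.3947 0.2917 0.2602] max [0.4064 0.3041 0.2688]
3172 [597.6 265.6] med [0.4611 0.246  0.2832] min [0.4558 0.2373 0.2552] max [0.481  0.2489 0.3003]
rim [[0.2957 0.2116 0.1318]
 [0.361  0.3114 0.1551]
 [0.3824 0.3778 0.1571]]
```

Request:
step_arm --pt "-2 8 0 0 0 0 240" --pt "-2 20 1 0 0 0 240" --pt "-2 32 1 0 0 0 240" --pt "-2 44 1 0 0 0 240" --pt "-2 56 1 0 0 0 240" --pt "-2 68 1 0 0 0 240" --pt "-2 80 1 0 0 0 240" --pt "-2 89 1 0 0 0 240" --pt "-2 91 1 0 0 0 240" --pt "-2 91 1 0 0 0 240"

```text
time_s: 44.18
eef_pos: [0.4181, 0.25, 0.2847]
eef_rot: [-0.454, -0.542, -0.455, 0.542]
wrist_force: [0.2, 0.3, -7.1]
opening: 0.142
```

Request:
step_arm --pt "0 0 0 0 0 0 240" --pt "5 0 0 0 0 0 240" --pt "10 0 0 0 0 0 240" --pt "15 0 0 0 0 0 240" --pt "19 0 0 0 0 0 240" --pt "22 0 0 0 0 0 240" --pt "22 0 0 0 0 0 240" --pt "22 0 0 0 0 0 240"

```text
time_s: 45.18
eef_pos: [0.4184, 0.25, 0.263]
eef_rot: [0.455, 0.542, 0.454, -0.542]
wrist_force: [0.7, -0.8, -6.9]
opening: 0.139
```

```bash
python3 - <<'E'
from chk import *
o=ctrl.get_obs();print(o["wrist_force"],o["torque"],o["eef_pos"])
E
```

```text
[ 0.6564 -0.7927 -6.9184] [ 0.0197  0.0175 -0.0552] [0.4184 0.25   0.263 ]
```

Still free, so I'll lower in small steps until the prongs take the load.

Request:
step_arm --pt "1 0 0 0 0 0 240" --pt "2 0 0 0 0 0 240" --pt "3 0 0 0 0 0 240" --pt "4 0 0 0 0 0 240" --pt "4 0 0 0 0 0 240" --pt "4 0 0 0 0 0 240"

```text
time_s: 45.92
eef_pos: [0.4186, 0.25, 0.2595]
eef_rot: [0.455, 0.542, 0.454, -0.541]
wrist_force: [-2.7, -2.1, 1.8]
opening: 0.144
```

Request:
step_arm --pt "1 0 0 0 0 0 240" --pt "2 0 0 0 0 0 240" --pt "3 0 0 0 0 0 240" --pt "3 0 0 0 0 0 240" --pt "3 0 0 0 0 0 240"

```text
time_s: 46.55
eef_pos: [0.4204, 0.2498, 0.259]
eef_rot: [0.456, 0.543, 0.453, -0.54]
wrist_force: [-3.3, -5.9, 14.7]
opening: 0.144
```

Request:
step_arm --pt "-2 0 0 0 0 0 240" --pt "-3 0 0 0 0 0 240" --pt "-3 0 0 0 0 0 240" --pt "-3 0 0 0 0 0 205" --pt "-3 0 0 0 0 0 190" --pt "-3 0 0 0 0 0 178" --pt "-3 0 0 0 0 0 178" --pt "-3 0 0 0 0 0 178"

```text
time_s: 47.55
eef_pos: [0.4164, 0.2504, 0.2579]
eef_rot: [-0.454, -0.54, -0.456, 0.543]
wrist_force: [-6.5, 1.6, 2.2]
opening: 0.301
```

```bash
cat > fin.py <<'E'
from h import *
o=ctrl.get_obs();print(o["time_s"],o["wrist_force"],o["opening"],o["eef_pos"])
for n in("wrist","top","scene"):
    p,d,i,T=snap(n);w=cloud(d,i,T);H=hsv(p);print(n)
    near=(abs(w[...,0]-.42)<.13)&(abs(w[...,1]-.25)<.17)
    print("sleeve");blobs(near&(H[...,0]>8)&(H[...,0]<25)&(H[...,1]>90)&(w[...,2]>.235)&(w[...,2]<.285),w,12)
    m=near&(H[...,0]>50)&(H[...,0]<85)&(H[...,1]>80)&(w[...,2]>.1)&(w[...,2]<.16)
    if m.sum()>50:
        t=w[m];t=t[t[:,2]>np.percentile(t[:,2],95)-.012];print("rim",m.sum(),np.median(t,0),cv2.minAreaRect((t[:,:2]*1000).astype(np.float32)))
        A=np.c_[t[:,:2]-t[:,:2].mean(0),np.ones(len(t))];print("slope",np.linalg.lstsq(A,t[:,2],rcond=None)[0])
    print("yel");blobs((H[...,0]>20)&(H[...,0]<33)&(H[...,1]>150)&(w[...,2]>.24)&(abs(w[...,0]-.58)<.08),w,8)
    print("red");blobs(((H[...,0]<6)|(H[...,0]>174))&(H[...,1]>150)&(H[...,2]>100)&(w[...,2]>.2)&(w[...,0]<.6),w,6)
E
python3 fin.py
```

```text
47.55 [-6.5225  1.6059  2.243 ] 0.30105973962664695 [0.4164 0.2504 0.2579]
wrist
sleeve
2910 [328.2 267.6] med [0.4215 0.2535 0.2634] min [0.4106 0.2225 0.2437] max [0.4322 0.2784 0.2661]
rim 2048 [0.4293 0.3299 0.1322] ((421.7117919921875, 250.4919891357422), (214.78733825683594, 77.05936431884766), 79.94441223144531)
slope [-0.0128 -0.0504  0.1328]
yel
red
670 [271.1 184. ] med [0.405  0.2985 0.2659] min [0.3983 0.2915 0.2606] max [0.4104 0.3037 0.2688]
2675 [458.6 287.6] med [0.475  0.2454 0.2778] min [0.4597 0.238  0.2558] max [0.4837 0.2542 0.3117]
26 [285.7 334.9] med [0.3932 0.2169 0.2613] min [0.3922 0.2147 0.2592] max [0.3945 0.2182 0.2636]
21 [444.  334.6] med [0.4605 0.2408 0.2979] min [0.4575 0.2392 0.296 ] max [0.4618 0.2508 0.3077]
top
sleeve
22 [254.2 258. ] med [0.4192 0.2293 0.264 ] min [0.4139 0.2217 0.2591] max [0.4242 0.235  0.2676]
rim 210 [0.4327 0.1874 0.133 ] ((421.512939453125, 248.73486328125), (216.724365234375, 76.05570220947266), 79.87123107910156)
slope [ 0.0002 -0.0105  0.133 ]
yel
29 [243.  193.7] med [0.5858 0.2577 0.2821] min [0.5806 0.2474 0.2763] max [0.5914 0.2683 0.285 ]
31 [271.5 199.1] med [0.5725 0.1823 0.2813] min [0.5674 0.1734 0.278 ] max [0.5781 0.1926 0.2869]
red
12 [250.6 235.1] med [0.4804 0.2344 0.286 ] min [0.4712 0.2335 0.2668] max [0.4817 0.2412 0.3014]
12 [260.4 269.6] med [0.3898 0.2109 0.2674] min [0.3858 0.2072 0.2641] max [0.3936 0.2152 0.2697]
scene
sleeve
36 [238.1 181.4] med [0.42   0.2502 0.2635] min [0.4131 0.2263 0.2506] max [0.4312 0.2713 0.2688]
rim 171 [0.3819 0.2143 0.1318] ((411.6333312988281, 229.1937713623047), (179.1088409423828, 72.11779022216797), 82.80567169189453)
slope [ 0.0327 -0.0196  0.1324]
yel
red
43 [252.9 171.5] med [0.4716 0.2372 0.2778] min [0.4551 0.2304 0.2584] max [0.4789 0.2424 0.2995]
15 [224.1 176.6] med [0.4006 0.2924 0.2652] min [0.3834 0.2626 0.2599] max [0.4078 0.2988 0.2968]
```

Hanging on both prongs and level. The rear finger is pressing lightly on the tab with 6.5 N, so I'll ease forward before lifting off.

Request:
step_arm --pt "0 -2 0 0 0 0 186" --pt "0 -4 0 0 0 0 186" --pt "0 -5 0 0 0 0 186" --pt "0 -5 0 0 0 0 186"

```text
time_s: 48.2
eef_pos: [0.4134, 0.2508, 0.2588]
eef_rot: [0.455, 0.542, 0.454, -0.542]
wrist_force: [1.0, -0.2, -1.0]
opening: 0.271
```

```bash
python3 fin.py | head -12
```

```text
48.2 [ 0.9886 -0.2451 -1.011 ] 0.27079510744803037 [0.4134 0.2508 0.2588]
wrist
sleeve
2888 [328.2 266.6] med [0.4185 0.2539 0.2636] min [0.4076 0.2232 0.2485] max [0.4294 0.2792 0.2667]
rim 2046 [0.4491 0.331  0.1323] ((421.3190612792969, 250.5800323486328), (215.0205078125, 76.97813415527344), 79.92925262451172)
slope [ 0.0059 -0.042   0.1326]
yel
red
665 [272.3 183.3] med [0.4024 0.2989 0.2659] min [0.3955 0.2922 0.2605] max [0.4078 0.3041 0.2691]
2968 [458.9 287.6] med [0.4718 0.246  0.2797] min [0.4572 0.2369 0.2558] max [0.4812 0.2538 0.3122]
18 [288.1 334.9] med [0.3913 0.2166 0.2614] min [0.3907 0.2147 0.2599] max [0.3921 0.2178 0.2628]
top
```

Now free, so I'll lift straight up slowly and back away.

Request:
step_arm --pt "-5 0 0 0 0 0 186" --pt "-15 0 0 0 0 0 186" --pt "-30 0 0 0 0 0 186" --pt "-60 0 0 0 0 0 186" --pt "-100 -20 0 0 0 0 186" --pt "-140 -40 0 0 0 0 150" --pt "-140 -40 0 0 0 0 150"

```text
time_s: 49.22
eef_pos: [0.3742, 0.2586, 0.404]
eef_rot: [0.456, 0.544, 0.454, -0.538]
wrist_force: [0.4, -0.6, -0.8]
opening: 0.409
```

Request:
step_arm --pt "0 0 40 0 0 0 150" --pt "0 0 90 0 0 0 150" --pt "0 0 140 0 0 0 150" --pt "0 0 190 0 0 0 150" --pt "0 0 220 0 0 0 150" --pt "0 0 220 0 0 0 150" --pt "0 0 220 0 0 0 150" --pt "0 0 220 0 0 0 150"

```text
time_s: 50.22
eef_pos: [0.3359, 0.042, 0.3987]
eef_rot: [-0.455, -0.541, -0.455, 0.541]
wrist_force: [-0.0, 0.2, -0.9]
opening: 0.415
```

```bash
python3 fin.py; python3 - <<'E'
from h import *
p,d,i,T=snap("top");w=cloud(d,i,T);H=hsv(p)
blobs((abs(w[...,0]-.42)<.09)&(abs(w[...,1]-.25)<.12)&(w[...,2]>.14)&(w[...,2]<.235),w,20)
E
```

```text
50.225 [-0.0357  0.2149 -0.9249] 0.41453556061856084 [0.3359 0.042  0.3987]
wrist
sleeve
rim 974 [0.4    0.1849 0.1514] ((405.2257995605469, 181.63504028320312), (24.91516876220703, 32.47269058227539), 20.749605178833008)
slope [-0.1719  0.2382  0.1506]
yel
red
top
sleeve
93 [246.5 258.1] med [0.4191 0.248  0.2642] min [0.4088 0.2234 0.2568] max [0.4267 0.277  0.2685]
rim 284 [0.4191 0.2108 0.1331] ((417.607421875, 249.3767852783203), (215.86117553710938, 75.60203552246094), 80.09817504882812)
slope [-0.0113 -0.0027  0.1333]
yel
29 [243.  193.7] med [0.5857 0.2577 0.2824] min [0.5804 0.2472 0.2799] max [0.591  0.2686 0.2856]
30 [271.5 199. ] med [0.5726 0.1832 0.2816] min [0.5675 0.1738 0.2782] max [0.5782 0.1926 0.2869]
red
54 [248.5 238.7] med [0.4691 0.2379 0.2985] min [0.459  0.2343 0.2651] max [0.4792 0.2456 0.3037]
16 [228.  264.5] med [0.4022 0.2959 0.2669] min [0.3983 0.2913 0.2633] max [0.406  0.302  0.2709]
17 [260.2 270.8] med [0.386  0.2121 0.2672] min [0.3805 0.2076 0.2636] max [0.391  0.2178 0.2709]
scene
sleeve
rim 177 [0.3788 0.2205 0.1317] ((410.1898498535156, 230.27267456054688), (174.3985595703125, 72.37095642089844), 80.65792846679688)
slope [-0.0248 -0.0083  0.1317]
yel
red
8 [222.9 176.9] med [0.3978 0.2949 0.2645] min [0.3957 0.2917 0.2604] max [0.403  0.2975 0.2701]
127 [223.6 248. ] med [0.4392 0.333  0.1704] min [0.4252 0.3103 0.1401] max [0.4606 0.3612 0.2348]
118 [248.1 249. ] med [0.4391 0.2715 0.1688] min [0.42   0.2202 0.1406] max [0.4576 0.3065 0.1978]
118 [280.  256.3] med [0.4176 0.1784 0.1616] min [0.3943 0.1341 0.1403] max [0.438  0.2076 0.2265]
45 [224.3 258.7] med [0.411  0.3312 0.1779] min [0.4004 0.3208 0.147 ] max [0.4191 0.3478 0.1932]
63 [249.2 265.2] med [0.3921 0.2634 0.1883] min [0.3863 0.2258 0.1468] max [0.4059 0.2766 0.1972]
59 [276.1 268.2] med [0.3842 0.1865 0.1546] min [0.3743 0.1519 0.1416] max [0.3932 0.2037 0.1997]
```

```bash
python3 -c "
from bench import ctrl
print(ctrl.hand_in(), ctrl.get_obs()['time_s'])"
```

```text
the job is handed in; nothing more can be done
the job is handed in; nothing more can be done
```

The caddy is hanging on both prongs with all three items in it, and I handed the job in at about 50 s of the 210 s; no verdict came back.

**What I did**
- I flipped the pawl back, drew the hook arm out 80 mm to its stop and dropped the pawl into the teeth again.
- I stood the spoon cups, the clear cups and the one cutlery cup in the left, middle and right cells. The caddy was knocked about 26 mm while I carried the first stack, so I re-measured it before placing.
- I swung the bail upright, carried the caddy round in front of the stand and hung it.

**Last checks**
- **Stand:** the tab and prong tips are where they were with the arm at its stop. Both pawl sleeves are back at their pawl-down position.
- **Hanging:** the bail sleeve is about 5 mm behind the hook seat and within 3 mm of its middle. The caddy is level to about 0.01 rad, square to the stand to about 0.01 rad, and roughly 70 mm off the table.
- **Items:** the spoon cups and clear cups read at full standing height in their cells. The cutlery cup is in its cell too, but its top was only partly measured.
- **Robot:** clear of everything, with no contact force.

**What went wrong**
- My first try at the bail, with a firm pinch, tipped the caddy instead of turning the bail. I set it back down with the cups still upright, then pushed the bail up with the fingers loosely around it.
- While I let go of the hung bail, a finger pressed the tab at about 6.5 N and moved the arm in a few millimetres. It was back at its stop in the last check.
- I did not re-measure the three jars; nothing I did came close to them.

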